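# Pair up a turned wooden drum, rim on rim, and bed the joint

## Robot

A 7-joint arm with a two-finger parallel gripper is mounted at the origin on the work surface. World frame = base frame: x ahead of the robot, y to its left, z up, the work surface at z = 0. Lengths are in mm, angles in rad, forces in N, time in s.
With the tool pointing down it reaches from about 400 to 850 mm from the base axis. Payload 10.4 kg.
Tool frame: the origin (TCP) lies at the very end of the fingers, on their centre line; the grasp point (between the pads) lies 19 mm behind it (arm.hold_point_z is the z of the grasp point in the tool frame, in mm); z points along the fingers, x is the direction in which the jaws open and shut, and the axes are right-handed (so a half turn about z gives the same grasp; the last joint's range is limited). The gripper opens to 85 mm and grips with 20 to 120 N. Pads are 22 mm wide; open, the fingers measure 114 mm over their backs; the gripper's body (76 mm by 85 mm) begins 54 mm behind the grasp point. The pads swing forward as they close: fully open they stand 13 mm farther back than shut.
Start: joints at [-1.318, 0.332, -0.065, 1.46, 0.022, 1.35, -0.088], TCP at [170.184, 601.405, 231.338] pointing down, gripper open.
Joint ranges: [-2.6, 2.6], [-0.5, 2.12], [-1.47, 1.34], [0.16, 2.42], [-1.27, 4.41], [0.06, 2.06], [-2.6, 2.6]. Speed limits (rad/s): [2.22, 2.22, 2.79, 2.79, 3.14, 3.14, 3.14].

## Interface

Orientations are given as a unit quaternion [w, x, y, z].
In Python, from rig import arm gives the robot as it stands.
- The arm moves only by the tool drive_tool, never from a script. Its argument "moves" is a list of rows, each a list of 3 entries, a list of its own where there are three numbers: the finger opening in cm, from 0 to 8.54, then the shift along the tool's x, y, z in cm, then the turn, a rotation vector about the tool's x, y, z in rad. In form: [[jaw, [dx, dy, dz], [ax, ay, az]], ...]. A call has 1 to 5 rows; each row shifts and turns the pose as measured when the row begins, along the tool's axes as they then stand; what a row does not reach is not made up. A row lasts 1/10 s, in which the tool goes at most 50 mm and 8.59 degrees, less where a joint would pass 70% of its speed; a pose out of reach is approached as far as the arm can. A call is refused whole if a number of a shift passes 5 or a number of a turn 0.15, either way. A call with a gripper value outside its range is refused whole. The fingers move at their own pace and stop on an object; "newtons" is the grip in N (left out, the last holds). Time passes only in rows, so rows that do not move let the fingers close. It gives the time, the measured TCP pose, the force and the opening at its end, in the units of the state.
- arm.state(): the state, without advancing time (a new reading comes with each control period).
- arm.get_image(name): name is "scene" or "top"; returns the picture (384x512x3 uint8, red, green, blue); there is no depth.
- arm.camera_info(name): a dict with "vfov" (degrees; the focal length in pixels is half the picture's height over the tangent of half this angle, whatever the lens; pixels are square), "cx", "cy" (the principal point, pixels), "view" (4x4, takes a point from world to camera coordinates). Camera axes: x right, y up, looking along -z (the intrinsics and any distortion apply to the point x, -y, -z); pixel columns grow to the right and rows downward; lengths in mm; the calibration is good to about 2 mm. A picture is of the moment at which its call begins. camera_info takes no time and is no camera call.
- arm.close_job(): hands the job in, once; it reports no verdict.
The state is a dict: "t": time; "q": joint angles; "qd": joint speeds; "effort": joint torques, N m; "position": TCP position; "orientation": TCP orientation; "wrist_force": force on the tool from outside, world axes, zero at the start; "wrist_torque": the same for the moment, N m; "gripper_width": finger opening in mm.
Only numpy, scipy, OpenCV 4.12 (cv2) and the standard library are available. Lean on these libraries where they do the work, as an engineer would, in place of code of your own. Each camera call takes 0.05 s, during which the arm holds its last target.

## Task

Stand the deep wooden half from the sloping rack mouth-up in the middle of the round cork-topped plate and let go of it, then set the shallow half mouth-down on it so that the two rims meet all round with their outsides in line. Press straight down on the shallow half for a good second with about 15 N to bed the joint, never forcing it, and leave the closed drum standing there; do not disturb the other things on the bench.

Things in the scene. Friction and masses are not known exactly. Their poses are not given: they have to be found in the camera images.
- deep_half: Taller of two open turned beech halves: straight round cup 95 mm tall, 60 mm outside diameter, wall 7 mm, about 0.13 kg. Origin: centre of its closed flat foot (54 mm across, full width from 6 mm up); z runs along its axis from foot to open mouth. Starts mouth-up in one bay of the rack, leaning 30 degrees.
- deep_rim (a point): Centre of the deep half's open mouth, in the plane of its flat rim, 95 mm along z from the foot; axes as the deep half's.
- shallow_half: Shorter half: straight cup 70 mm tall, 60 mm outside diameter, wall 7 mm, about 0.10 kg. The last 14 mm of its closed end round off to a flat top 44 mm across. Origin: centre of its open mouth, at the rim; z runs along its axis from mouth to closed top (up when mouth-down). Starts mouth-down in the other bay, leaning 30 degrees. Plain rim, edges eased: nothing locates it on the deep half's rim.
- shallow_top (a point): Centre of the shallow half's flat closed top, 70 mm along z from its mouth.
- rack: Fixed leaning rack, 262 mm wide (y), two bays at y = +65 and -65 mm; which half is in which varies. Origin: centre of its underside. The halves' lower ends rest on a sloping ledge (their centres at x 0, 45 mm above the bench); a back rest, 60 mm high along the cups, is on the robot's side: their tops lean 30 degrees from vertical to rack -x, roughly to the robot. Both y sides of each are free.
- plate_top (a point): Centre of the top face of the fixed round cork-topped plate, 104 mm across and 15 mm high, flat, z up.
- glue_bottle: Upright glue bottle, 52 mm across, 160 mm tall, origin under its centre; a bystander.
- tape_measure: Tape measure, 72 x 66 x 36 mm, origin under its centre; a bystander.
- calliper: Steel calliper lying flat, 220 mm long, 8 mm thick, origin under its middle, length along its x; a bystander.
Mind the look-alikes: they are no part of the job. What is meant by the part that bears plate_top is not yellow, and is the smaller of those in its own colour.

How it is judged:
By the outcome, as a careful person would: the job done as asked, in the order asked, and still so for the second after the job is handed in, with the robot touching nothing.
It also fails if it takes over 67 s, if anything falls off the work surface, if the arm or the gripper's body presses on something with over 40 N, if the wrist force passes 120 N, or if a joint passes its speed limit or range.

## Working session

There is one attempt and no reset: what is moved stays moved. The work goes in short steps, Python scripts to look and compute and a tool call to move; the robot and the scene stay as the last step left them, time stands still between calls to the robot, and variables do not carry over. Pictures are saved under pics/ and viewed, and the job is handed in when it is done.

Besides the shell and the picture viewer there is one more tool, called as name(argument=value, ...) on one line, values as JSON. drive_tool: Moves the arm, as the interface text tells. Its arguments: {"type":"object","properties":{"moves":{"type":"array"},"newtons":{"type":"number"}},"required":["moves"]}

```bash
mkdir -p pics; ls; python3 - <<'E'
from rig import arm
import cv2
print(arm.state())
for n in("scene","top"):
    im=arm.get_image(n); cv2.imwrite(f"pics/{n}0.png",im[:,:,::-1]); print(n,arm.camera_info(n))
print(arm.hold_point_z)
E
```

```text
pics
{'t': 0.0, 'q': array([-1.31762021,  0.33287606, -0.06469742,  1.46094772,  0.02162824,
        1.34987768, -0.08849843]), 'qd': array([-0.00031408, -0.00172541,  0.00115165, -0.0002166 ,  0.0006895 ,
        0.00211032, -0.00182548]), 'effort': array([-5.72228873e-04, -6.25452733e+01,  4.84745088e-02, -3.91596293e+01,
        1.60555582e-02,  9.93933761e-03,  6.27992267e-05]), 'position': array([170.09811075, 601.02303663, 230.51025116]), 'orientation': array([ 4.62247214e-04,  7.97580001e-01,  6.03212768e-01, -5.33926135e-04]), 'wrist_force': array([-0.04559379, -0.70649505, -0.40481724]), 'wrist_torque': array([-0.04295529,  0.01125837,  0.04139359]), 'gripper_width': 85.15464519194934}
scene {'vfov': 57.504800697282946, 'cx': 256.6421549372966, 'cy': 189.3261977871179, 'view': array([[-3.18488986e-01,  9.47895356e-01,  7.69155591e-03,
         1.96332359e+02],
       [-8.02003143e-01, -2.73777567e-01,  5.30883040e-01,
         4.36385987e+02],
       [ 5.05327343e-01,  1.62911749e-01,  8.47410195e-01,
        -1.08434567e+03],
       [ 0.00000000e+00,  0.00000000e+00,  0.00000000e+00,
         1.00000000e+00]])}
top {'vfov': 51.62285570926212, 'cx': 257.2463134716516, 'cy': 198.87440327976503, 'view': array([[-1.75087863e-02, -9.99530654e-01,  2.51378906e-02,
        -1.90825258e+01],
       [ 9.88245227e-01, -1.34812686e-02,  1.52281403e-01,
        -6.10287486e+02],
       [-1.51871040e-01,  2.75086630e-02,  9.88017439e-01,
        -9.42138178e+02],
       [ 0.00000000e+00,  0.00000000e+00,  0.00000000e+00,
         1.00000000e+00]])}
-18.700000000000003
```

View pics/scene0.png

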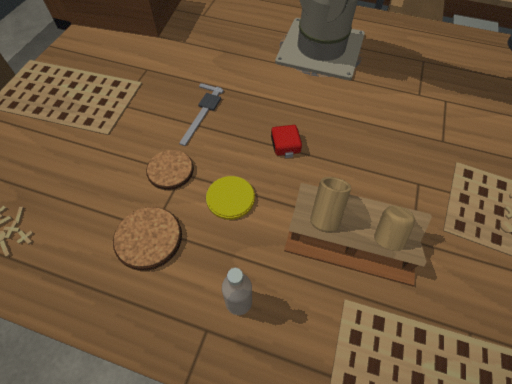

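View pics/top0.png

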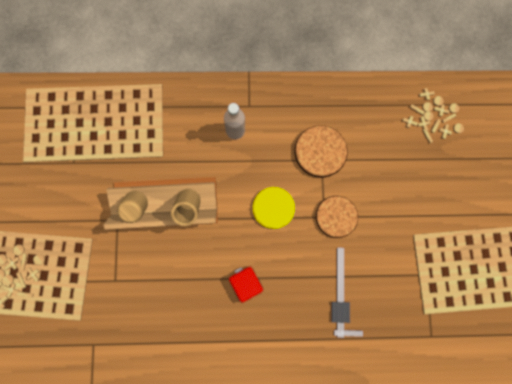

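```bash
cat > h.py <<'E'
import numpy as np, cv2
from rig import arm
I={n:arm.camera_info(n) for n in("scene","top")}
def ray(n,u,v):
    c=I[n]; f=192/np.tan(np.radians(c["vfov"]/2)); V=c["view"]
    d=np.array([(u-c["cx"])/f,-(v-c["cy"])/f,-1.]); R=V[:3,:3]
    d=R.T@d; o=-R.T@V[:3,3]; return o,d/np.linalg.norm(d)
def onz(n,u,v,z):
    o,d=ray(n,u,v); return o+d*(z-o[2])/d[2]
def proj(n,P):
    c=I[n]; f=192/np.tan(np.radians(c["vfov"]/2)); V=c["view"]
    p=V[:3,:3]@np.asarray(P,float)+V[:3,3]; return np.array([c["cx"]+f*p[0]/-p[2],c["cy"]-f*p[1]/-p[2]])
def tri(a,b):
    (o,d),(p,e)=ray("scene",*a),ray("top",*b)
    t=np.linalg.lstsq(np.c_[d,-e],p-o,rcond=None)[0]
    A,B=o+d*t[0],p+e*t[1]; return (A+B)/2,np.linalg.norm(A-B)
E
python3 - <<'E'
from h import *
s=cv2.imread("pics/scene0.png");t=cv2.imread("pics/top0.png")
cv2.imwrite("pics/c1.png",cv2.resize(s[170:285,280:440],None,fx=5,fy=5,interpolation=cv2.INTER_CUBIC))
cv2.imwrite("pics/c2.png",cv2.resize(t[170:240,95:225],None,fx=6,fy=6,interpolation=cv2.INTER_CUBIC))
cv2.imwrite("pics/c3.png",cv2.resize(s[140:280,100:270],None,fx=4,fy=4,interpolation=cv2.INTER_CUBIC))
for n,im,boxes in(("scene",s,[(140,140,200,195),(105,200,190,275),(200,170,262,225)]),("top",t,[(308,188,365,245),(285,120,355,182),(245,180,300,235)])):
    for k,(a,b,c,d) in enumerate(boxes):
        p=im[b:d,a:c]
        m=np.full(p.shape[:2],cv2.GC_PR_BGD,np.uint8)
        lab=cv2.cvtColor(p,cv2.COLOR_BGR2HSV)
        print(n,k,lab[lab.shape[0]//2,lab.shape[1]//2],lab[3,3],lab[-3,3])
E
```

```text
scene 0 [ 14 131 132] [ 15 129 119] [ 16 132 129]
scene 1 [ 14 132 141] [ 15 133 130] [ 15 133 123]
scene 2 [ 29 211 157] [ 16 139 132] [ 15 133 123]
top 0 [ 14 156 198] [ 15 163 180] [ 15 162 173]
top 1 [ 14 154 205] [ 14 161 174] [ 14 160 175]
top 2 [ 29 255 218] [ 15 161 173] [ 14 161 187]
```

View pics/c1.png

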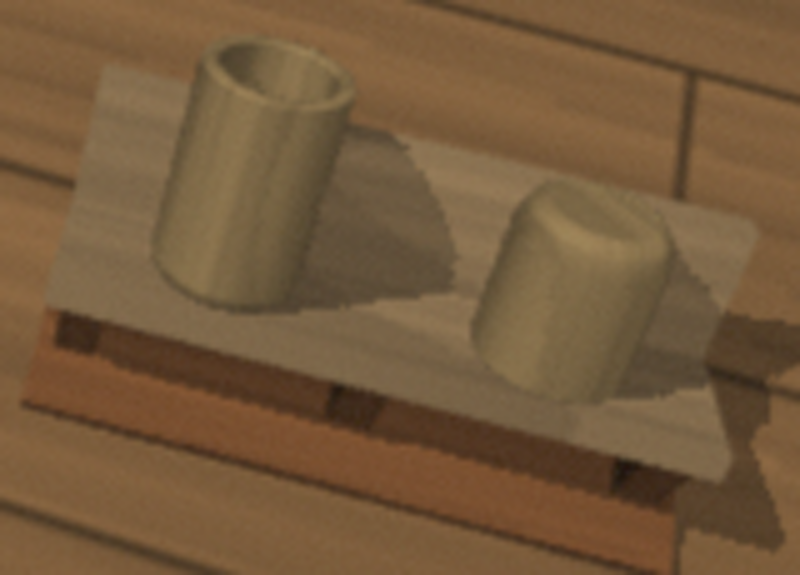

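View pics/c2.png

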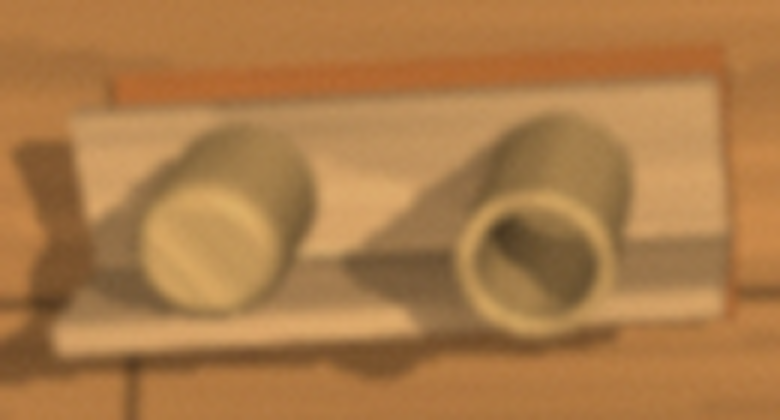

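View pics/c3.png

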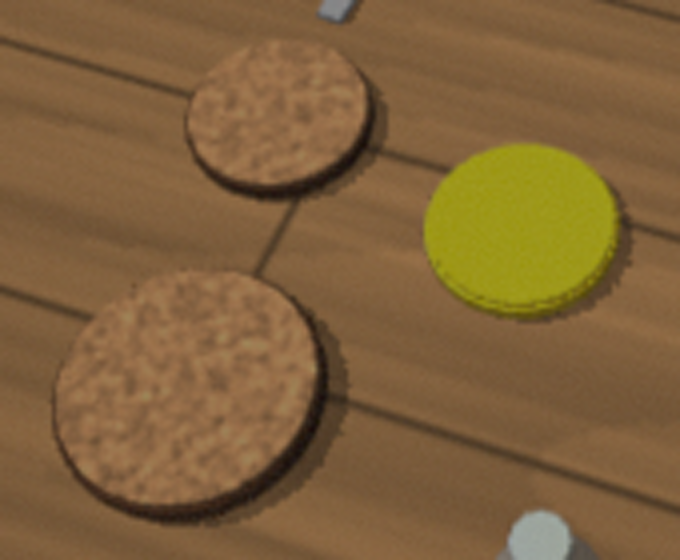

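```bash
python3 - <<'E'
from h import *
s=cv2.imread("pics/scene0.png");t=cv2.imread("pics/top0.png")
for n,im,boxes in(("scene",s,[(140,140,200,195),(105,200,190,275)]),("top",t,[(308,188,365,245),(285,120,355,182)])):
  for k,(x0,y0,x1,y1) in enumerate(boxes):
    p=im[y0:y1,x0:x1]; h=np.full(p.shape[:2],cv2.GC_PR_FGD,np.uint8)
    H,W=h.shape; h[:4]=h[-4:]=0; h[:,:4]=h[:,-4:]=0
    cv2.ellipse(h,(W//2,H//2),(W//2-14,H//2-14),0,0,360,1,-1)
    cv2.grabCut(p,h,None,np.zeros((1,65)),np.zeros((1,65)),6,cv2.GC_INIT_WITH_MASK)
    m=((h==1)|(h==3)).astype(np.uint8); m=cv2.morphologyEx(m,cv2.MORPH_OPEN,np.ones((5,5)))
    c=max(cv2.findContours(m,0,1)[0],key=cv2.contourArea); e=cv2.fitEllipse(c)
    u,v=e[0][0]+x0,e[0][1]+y0
    print(n,k,(u,v),e[1],onz(n,u,v,15))
    q=cv2.resize(p,None,fx=5,fy=5); cv2.ellipse(q,((e[0][0]*5+2,e[0][1]*5+2),(e[1][0]*5,e[1][1]*5),e[2]),(0,255,0),1); cv2.imwrite(f"pics/e{n}{k}.png",q)
a=cv2.resize(cv2.imread("pics/escene0.png"),(300,300));b=cv2.resize(cv2.imread("pics/etop0.png"),(300,300));cv2.imwrite("pics/e.png",np.hstack([a,b]))
print(tri((336,184.6),(184.5,213.7)),tri((399.4,213.4),(130.3,211.7)))
# rack ledge/backrest corners, both ends
for a,b in (((300.8,183.4),(214.8,223)),((431,216),(104.5,229)),((289.5,231),(214.5,183.5)),((425,265),(107.3,189.3))): print("rack",tri(a,b))
E
```

```text
scene 0 (169.564115524292, 169.57208061218262) (39.38135528564453, 44.02277374267578) [ 574.62739586 -229.06584503   15.        ]
scene 1 (147.07153701782227, 238.89702987670898) (59.65605926513672, 69.54682159423828) [ 748.74649168 -195.18182934   15.        ]
top 0 (336.8134460449219, 216.2486400604248) (38.048213958740234, 39.27623748779297) [ 566.88879583 -233.1508345    15.        ]
top 1 (321.0434341430664, 150.35244750976562) (47.836647033691406, 49.467350006103516) [ 741.81911126 -199.80651669   15.        ]
(array([566.18634505, 141.00443458, 123.38160759]), np.float64(2.917219009409483)) (array([575.52912526, 269.82566785, 100.83628215]), np.float64(2.515012530390229))
rack (array([549.16067078,  74.96188927,  69.70224935]), np.float64(0.4053208238248116))
rack (array([539.04061023, 339.58998548,  67.34430954]), np.float64(2.6886764566812826))
rack (array([650.59688804,  79.37774588,  43.85524601]), np.float64(3.08091952109456))
rack (array([638.61001442, 342.7591464 ,  49.4718466 ]), np.float64(2.1302119172701817))
```

View pics/e.png

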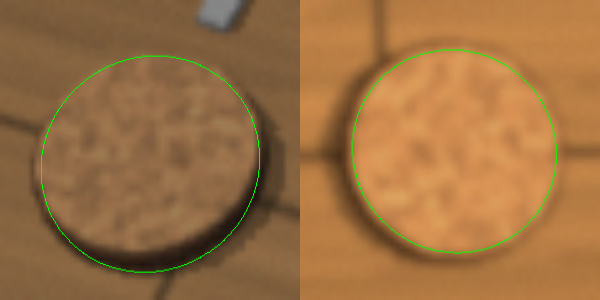

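```bash
python3 - <<'E'
from h import *
for n,a,b,c in(("scene",(336,184.6),(399.4,213.4),(169.7,168.3)),("top",(184.5,213.7),(130.3,211.7),(336.8,216.2))):
    D=onz(n,*a,127.3);S=onz(n,*b,105.6)
    y=.042; R=np.array([[np.cos(y),-np.sin(y)],[np.sin(y),np.cos(y)]])
    print(n,"deep",D,"shal",S,"plate",onz(n,*c,15), "rackO",D[:2]-R@[-47.5,-65],S[:2]-R@[-35,65])
E
```

```text
scene deep [568.6202027  142.22416236 127.3       ] shal [578.4102331  269.81741793 105.6       ] plate [ 571.22143815 -230.38222904   15.        ] rackO [613.3491164  209.16125431] [616.10856508 206.34430736]
top deep [565.87107152 138.92566876 127.3       ] shal [574.91371751 267.12348979 105.6       ] plate [ 567.01482067 -233.12216183   15.        ] rackO [610.59998523 205.86276071] [612.6120495  203.65037922]
```

```bash
cat >> h.py <<'E'
from scipy.spatial.transform import Rotation as Ro
def toolR(yaw,tilt=0):
    # tool x along world y rotated by yaw; tilt>0: tool z leans to rack +x
    c,s=np.cos(yaw),np.sin(yaw)
    x=np.array([-s,c,0]); h=np.array([c,s,0]); z=np.sin(tilt)*h+np.array([0,0,-np.cos(tilt)])
    return np.c_[x,np.cross(z,x),z]
def goto(pos,R,n=1):
    s=arm.state(); w,x,y,z=s["orientation"]; R0=Ro.from_quat([x,y,z,w]).as_matrix()
    p0=s["position"]; T=Ro.from_matrix(R0.T@R).as_rotvec()
    print("t",round(s["t"],2),"pos",p0.round(1),"F",s["wrist_force"].round(1),"w",round(s["gripper_width"],1))
    print("to go tool cm",(R0.T@(np.asarray(pos)-p0)/10).round(2),"turn",T.round(4))
    Rk=R0; step=T/n
    for k in range(n):
        print(k,(Rk.T@(np.asarray(pos)-p0)/10/n).round(2),step.round(3)); Rk=Rk@Ro.from_rotvec(step).as_matrix()
def cup_axis(yaw): return np.array([-.5*np.cos(yaw),-.5*np.sin(yaw),.8660])
E
python3 - <<'E'
from h import *
a=cup_axis(.042); rim=np.array([567.2,140.6,127.3])
goto(rim+a*100,toolR(.042,np.pi/6),14)
E
```

```text
t 0.1 pos [170.1 601.1 230.6] F [ 1.1  0.  -1.1] w 85.1
to go tool cm [-35.06  46.     1.72] turn [-0.5193  0.0843 -0.3102]
0 [-2.5   3.29  0.12] [-0.037  0.006 -0.022]
1 [-2.58  3.22  0.23] [-0.037  0.006 -0.022]
2 [-2.65  3.15  0.33] [-0.037  0.006 -0.022]
3 [-2.72  3.08  0.43] [-0.037  0.006 -0.022]
4 [-2.79  3.    0.53] [-0.037  0.006 -0.022]
5 [-2.86  2.92  0.62] [-0.037  0.006 -0.022]
6 [-2.93  2.83  0.71] [-0.037  0.006 -0.022]
7 [-2.99  2.74  0.79] [-0.037  0.006 -0.022]
8 [-3.06  2.64  0.88] [-0.037  0.006 -0.022]
9 [-3.12  2.54  0.95] [-0.037  0.006 -0.022]
10 [-3.18  2.43  1.03] [-0.037  0.006 -0.022]
11 [-3.24  2.32  1.09] [-0.037  0.006 -0.022]
12 [-3.3   2.2   1.16] [-0.037  0.006 -0.022]
13 [-3.35  2.09  1.22] [-0.037  0.006 -0.022]
```

drive_tool(moves=[[8.5,[-2.5,3.3,0],[0,0,-0.06]],[8.5,[-2.5,3.3,0],[0,0,-0.06]],[8.5,[-2.7,3.1,0],[0,0,-0.06]],[8.5,[-2.7,3.1,0],[0,0,-0.06]],[8.5,[-2.9,2.9,0],[0,0,-0.06]]], newtons=40)

```text
t: 0.6
position: [302.9, 443.9, 227.2]
orientation: [-0.0, 0.691, 0.723, -0.003]
wrist_force: [0.5, 0.4, 1.6]
gripper_width: 85.0
```

```bash
cat > g1.py <<'E'
from h import *
a=cup_axis(.042); rim=np.array([567.2,140.6,127.3])
goto(rim+a*100,toolR(.042,np.pi/6),10)
E
python3 g1.py
```

```text
t 0.6 pos [302.9 443.9 227.2] F [0.5 0.4 1.6] w 85.0
to go tool cm [-31.5   20.     1.36] turn [-0.5285  0.0028  0.0053]
0 [-3.15  2.    0.14] [-0.053  0.     0.001]
1 [-3.15  1.99  0.24] [-0.053  0.     0.001]
2 [-3.15  1.98  0.34] [-0.053  0.     0.001]
3 [-3.15  1.96  0.45] [-0.053  0.     0.001]
4 [-3.15  1.93  0.55] [-0.053  0.     0.001]
5 [-3.14  1.9   0.65] [-0.053  0.     0.001]
6 [-3.14  1.87  0.75] [-0.053  0.     0.001]
7 [-3.14  1.83  0.85] [-0.053  0.     0.001]
8 [-3.14  1.78  0.94] [-0.053  0.     0.001]
9 [-3.14  1.73  1.03] [-0.053  0.     0.001]
```

drive_tool(moves=[[8.5,[-3.6,2.2,0.1],[-0.06,0,0]],[8.5,[-3.6,2.2,0.2],[-0.06,0,0]],[8.5,[-3.6,2.2,0.4],[-0.06,0,0]],[8.5,[-3.6,2.1,0.5],[-0.06,0,0]],[8.5,[-3.6,2.1,0.6],[-0.06,0,0]]])

```text
t: 1.1
position: [427.1, 259.8, 221.4]
orientation: [0.107, 0.683, 0.715, 0.107]
wrist_force: [0.6, 1.0, 0.4]
gripper_width: 84.8
```

```bash
sed -i 's/,10)/,5)/' g1.py;python3 g1.py
```

```text
t 1.1 pos [427.1 259.8 221.4] F [0.6 1.  0.4] w 84.8
to go tool cm [-12.52   7.83   3.33] turn [-0.2199  0.0054  0.005 ]
0 [-2.5   1.57  0.67] [-0.044  0.001  0.001]
1 [-2.5   1.54  0.73] [-0.044  0.001  0.001]
2 [-2.5   1.51  0.8 ] [-0.044  0.001  0.001]
3 [-2.5   1.47  0.86] [-0.044  0.001  0.001]
4 [-2.5   1.44  0.92] [-0.044  0.001  0.001]
```

drive_tool(moves=[[8.5,[-2.5,1.6,0.7],[-0.044,0.001,0.001]],[8.5,[-2.5,1.6,0.7],[-0.044,0.001,0.001]],[8.5,[-2.5,1.5,0.8],[-0.044,0.001,0.001]],[8.5,[-2.5,1.5,0.9],[-0.044,0.001,0.001]],[8.5,[-2.5,1.4,0.9],[-0.044,0.001,0.001]]])

```text
t: 1.6
position: [520.4, 130.5, 213.4]
orientation: [0.183, 0.668, 0.696, 0.189]
wrist_force: [0.5, -0.1, -0.0]
gripper_width: 84.9
```

```bash
sed -i 's/,5)/,1)/' g1.py;python3 g1.py; python3 - <<'E'
from h import *
im={}
for n in I:
    im[n]=arm.get_image(n)[:,:,::-1]; cv2.imwrite(f"pics/{n}1.png",im[n])
s=arm.state(); p=s["position"]; w,x,y,z=s["orientation"];R=Ro.from_quat([x,y,z,w]).as_matrix()
out=[]
for n in I:
    u,v=proj(n,p).astype(int); a,b=max(u-60,0),max(v-60,0)
    c=cv2.resize(im[n][b:b+130,a:a+120],None,fx=3.3,fy=3.3,interpolation=cv2.INTER_CUBIC)
    for q in(p,p+R[:,0]*42,p-R[:,0]*42):
        k=(proj(n,q)-[a,b])*3.3; cv2.circle(c,tuple(k.astype(int)),2,(255,0,255),-1)
    out.append(c)
h=min(c.shape[0] for c in out); cv2.imwrite("pics/g1.png",np.hstack([c[:h] for c in out]))
E
```

```text
t 1.6 pos [520.4 130.5 213.4] F [ 0.5 -0.1 -0. ] w 84.9
to go tool cm [ 0.81 -0.22 -0.19] turn [ 0.0089  0.0017 -0.0015]
0 [ 0.81 -0.22 -0.19] [ 0.009  0.002 -0.002]
```

View pics/g1.png

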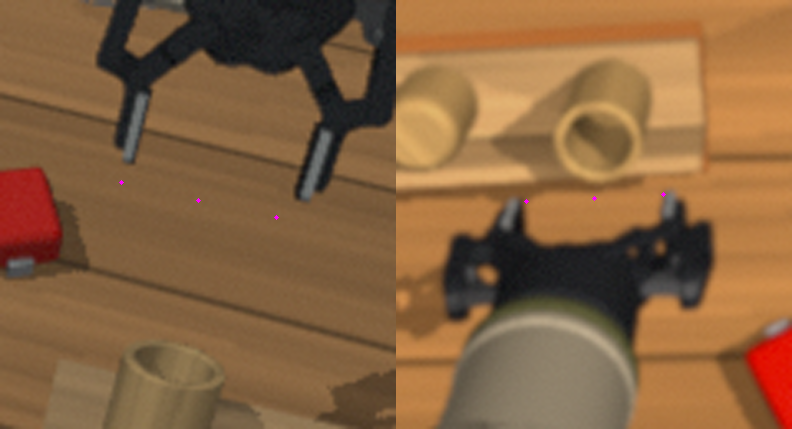

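```bash
python3 - <<'E'
from h import *
s=arm.state(); p=s["position"]; w,x,y,z=s["orientation"];R=Ro.from_quat([x,y,z,w]).as_matrix()
out=[]
for n in I:
    im=cv2.imread(f"pics/{n}1.png")
    u,v=proj(n,p).astype(int); a,b=u-35,v-35
    c=cv2.resize(im[b:b+60,a:a+70],None,fx=5.6,fy=5.6,interpolation=cv2.INTER_CUBIC)
    for sx in(-1,1):
      pts=[]
      for q in((42.4,-11,0),(42.4,11,0),(42.4,11,-36),(42.4,-11,-36)):
        P=p+R@np.array([sx*q[0],q[1],q[2]-13]); pts.append(((proj(n,P)-[a,b]+.5)*5.6))
      cv2.polylines(c,[np.int32(pts)],True,(255,0,255),1)
    out.append(c)
h=min(c.shape[0] for c in out); cv2.imwrite("pics/g2.png",np.hstack([c[:h] for c in out]))
E
```

```text
(no output)
```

View pics/g2.png

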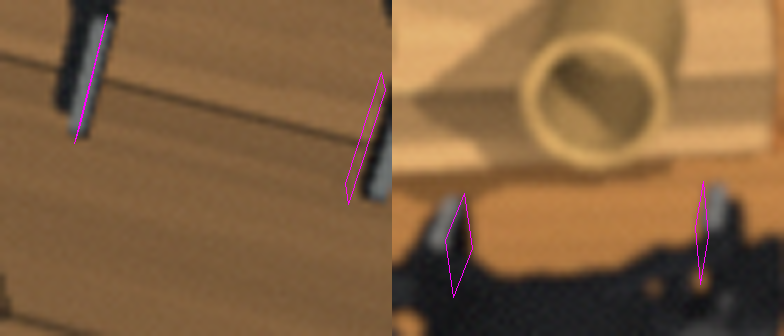

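```bash
cat > look.py <<'E'
from h import *
import sys
tag=sys.argv[1]; back=float(sys.argv[2])
im={}
for n in I: im[n]=np.ascontiguousarray(arm.get_image(n)[:,:,::-1]); cv2.imwrite(f"pics/{n}_{tag}.png",im[n])
s=arm.state(); p=s["position"]; w,x,y,z=s["orientation"];R=Ro.from_quat([x,y,z,w]).as_matrix()
print(p,s["t"],s["gripper_width"],s["qd"].round(3)); out=[]
hw=s["gripper_width"]/2
for n in I:
    u,v=proj(n,p).astype(int); a,b=u-35,v-30
    c=cv2.resize(im[n][b:b+60,a:a+70],None,fx=5.6,fy=5.6,interpolation=cv2.INTER_CUBIC)
    for sx in(-1,1):
      pts=[]
      for q in((hw,-11,0),(hw,11,0),(hw+14,11,0),(hw+14,-11,0)):
        P=p+R@np.array([sx*q[0],q[1],q[2]-back]); pts.append(((proj(n,P)-[a,b]+.5)*5.6))
      cv2.polylines(c,[np.int32(pts)],True,(255,0,255),1)
    out.append(c)
h=min(c.shape[0] for c in out); cv2.imwrite(f"pics/look_{tag}.png",np.hstack([c[:h] for c in out]))
E
python3 look.py b 13
```

```text
[519.66715827 131.42794802 213.29342622] 1.8 84.82693756164089 [-0.015  0.006 -0.025 -0.015 -0.004  0.005 -0.003]
```

View pics/look_b.png

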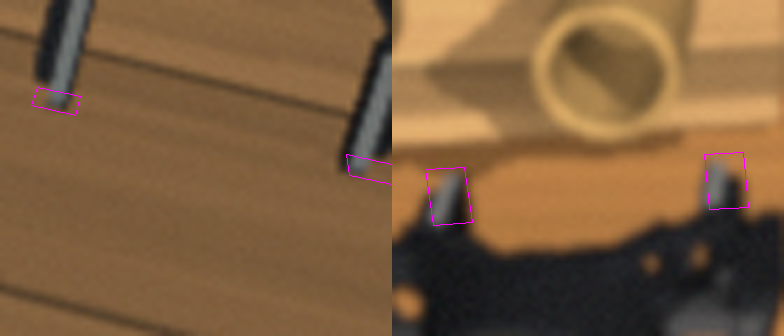

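```bash
python3 g1.py
```

```text
t 1.8 pos [519.7 131.4 213.3] F [-0.1  1.1 -0.5] w 84.8
to go tool cm [ 0.72 -0.15 -0.16] turn [ 0.0062  0.0021 -0.0025]
0 [ 0.72 -0.15 -0.16] [ 0.006  0.002 -0.002]
```

drive_tool(moves=[[8.5,[0.7,-0.2,0],[0.006,0.002,-0.002]],[8.5,[0,0,2],[0,0,0]],[8.5,[0,0,2],[0,0,0]],[8.5,[0,0,1],[0,0,0]],[8.5,[0,0,0],[0,0,0]]])

```text
t: 2.3
position: [542.0, 147.7, 168.8]
orientation: [0.177, 0.666, 0.7, 0.188]
wrist_force: [-0.4, 0.5, 0.2]
gripper_width: 84.6
```

```bash
sed -i 's/a\*100/a*-50/' g1.py;python3 g1.py; python3 look.py c 13;python3 g1.py
```

```text
t 2.3 pos [542.  147.7 168.8] F [-0.4  0.5  0.2] w 84.6
to go tool cm [-0.87  0.08  9.84] turn [-0.0008 -0.0058  0.0063]
0 [-0.87  0.08  9.84] [-0.001 -0.006  0.006]
[542.14671069 147.70082987 170.13016336] 2.4 84.81870126066666 [ 0.006 -0.02   0.004 -0.004  0.005 -0.     0.003]
t 2.4 pos [542.1 147.7 170.1] F [0.6 0.3 0.4] w 84.8
to go tool cm [-0.88 -0.01  9.94] turn [ 0.0008 -0.0065  0.0059]
0 [-0.88 -0.01  9.94] [ 0.001 -0.007  0.006]
```

View pics/look_c.png

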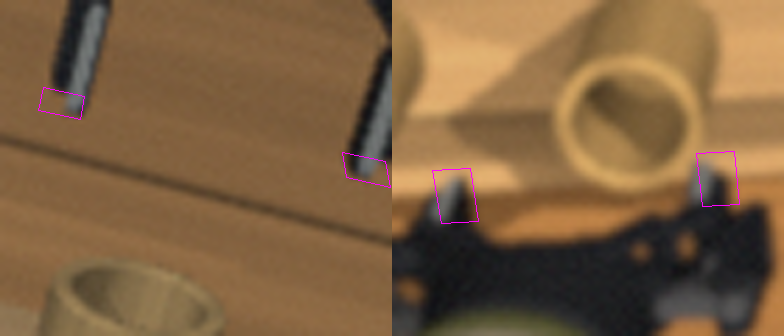

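drive_tool(moves=[[8.5,[-0.4,0,1],[0,-0.006,0.005]],[8.5,[-0.3,0,2],[0,0,0]],[8.5,[0,0,2],[0,0,0]],[8.5,[0,0,1.5],[0,0,0]],[8.5,[0,0,0],[0,0,0]]])

```text
t: 2.9
position: [577.7, 143.0, 114.8]
orientation: [0.18, 0.668, 0.697, 0.19]
wrist_force: [0.1, -0.4, 0.5]
gripper_width: 84.9
```

```bash
sed -i 's/140.6/139.5/' g1.py;python3 look.py d 13;python3 g1.py
```

```text
[577.74851311 143.40108937 116.43010018] 3.0 85.36883070807625 [-0.002 -0.022 -0.005 -0.005  0.001  0.005  0.001]
t 3.0 pos [577.7 143.4 116.4] F [-0.  -0.7  0.1] w 85.4
to go tool cm [-0.36 -0.41  3.52] turn [ 0.0074 -0.0042 -0.0014]
0 [-0.36 -0.41  3.52] [ 0.007 -0.004 -0.001]
```

View pics/look_d.png

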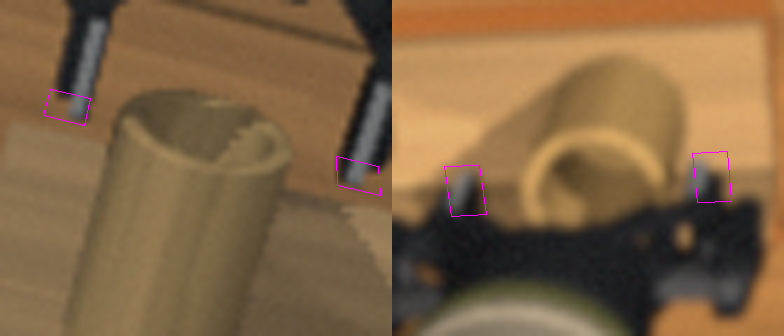

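drive_tool(moves=[[8.5,[-0.25,-0.3,0.5],[0.007,-0.004,-0.001]],[8.5,[0,0,1.2],[0,0,0]],[8.5,[0,0,1.2],[0,0,0]],[8.5,[0,0,0],[0,0,0]]])

```text
t: 3.4
position: [591.1, 142.2, 90.8]
orientation: [0.179, 0.668, 0.697, 0.189]
wrist_force: [-0.6, -0.6, -0.0]
gripper_width: 84.9
```

```bash
python3 g1.py
```

```text
t 3.4 pos [591.1 142.2  90.8] F [-0.6 -0.6 -0. ] w 84.9
to go tool cm [-0.18 -0.26  0.63] turn [ 0.0035 -0.0027 -0.0013]
0 [-0.18 -0.26  0.63] [ 0.004 -0.003 -0.001]
```

drive_tool(moves=[[8.5,[-0.15,-0.25,0.4],[0.004,-0.003,-0.001]],[8.5,[0,0,0],[0,0,0]],[7.0,[0,0,0],[0,0,0]]])

```text
t: 3.7
position: [591.0, 140.6, 85.9]
orientation: [0.179, 0.669, 0.697, 0.186]
wrist_force: [-0.6, 1.4, -1.0]
gripper_width: 72.5
```

```bash
python3 look.py e 10;python3 g1.py
```

```text
[591.03287627 140.63859687  85.96175747] 3.8 69.67124845461903 [-0.001 -0.001  0.001  0.    -0.002 -0.002  0.001]
t 3.8 pos [591.  140.6  86. ] F [-0.7 -0.2 -0.5] w 69.7
to go tool cm [-0.01  0.    0.23] turn [-0.0006  0.0005 -0.0003]
0 [-0.01  0.    0.23] [-0.001  0.    -0.   ]
```

View pics/look_e.png

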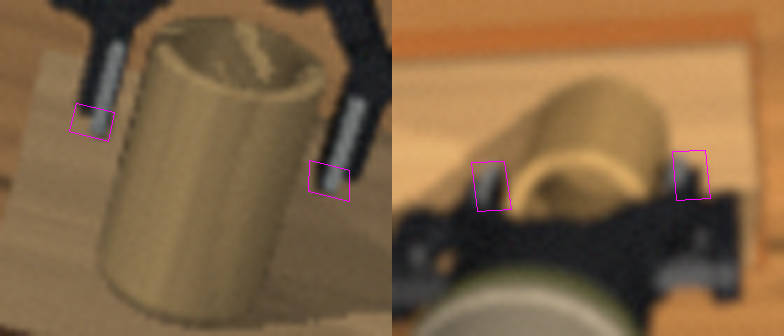

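drive_tool(moves=[[6.4,[0,0,0],[0,0,0]],[6.0,[0,0,0],[0,0,0]],[5.7,[0,0,0],[0,0,0]],[5.7,[0,0,0],[0,0,0]]], newtons=40)

```text
t: 4.2
position: [590.8, 140.7, 86.8]
orientation: [0.179, 0.669, 0.697, 0.187]
wrist_force: [1.3, -0.1, -0.9]
gripper_width: 60.4
```

```bash
python3 g1.py
```

```text
t 4.2 pos [590.8 140.7  86.8] F [ 1.3 -0.1 -0.9] w 60.4
to go tool cm [-0.03 -0.02  0.31] turn [-0.0002 -0.0001 -0.0006]
0 [-0.03 -0.02  0.31] [-0.    -0.    -0.001]
```

drive_tool(moves=[[5.5,[0,0,0],[0,0,0]],[5.5,[0,0,-1],[0,0,0]],[5.5,[0,0,-2],[0,0,0]],[5.5,[0,0,-3],[0,0,0]],[5.5,[0,0,-3],[0,0,0]]])

```text
t: 4.7
position: [544.7, 137.6, 164.8]
orientation: [0.18, 0.669, 0.697, 0.185]
wrist_force: [-0.1, 0.4, -2.0]
gripper_width: 60.2
```

```bash
cat > g2.py <<'E'
from h import *
import sys
goto([569-9,-231.7,float(sys.argv[1])],toolR(0,0),int(sys.argv[2]))
E
python3 g2.py 160 12
```

```text
t 4.7 pos [544.7 137.6 164.8] F [-0.1  0.4 -2. ] w 60.2
to go tool cm [-36.96  -0.26   0.54] turn [ 0.521  -0.0075  0.0402]
0 [-3.08 -0.02  0.04] [ 0.043 -0.001  0.003]
1 [-3.08 -0.01  0.05] [ 0.043 -0.001  0.003]
2 [-3.08  0.    0.05] [ 0.043 -0.001  0.003]
3 [-3.08  0.02  0.05] [ 0.043 -0.001  0.003]
4 [-3.08  0.03  0.05] [ 0.043 -0.001  0.003]
5 [-3.08  0.04  0.05] [ 0.043 -0.001  0.003]
6 [-3.08  0.05  0.05] [ 0.043 -0.001  0.003]
7 [-3.08  0.07  0.05] [ 0.043 -0.001  0.003]
8 [-3.08  0.08  0.05] [ 0.043 -0.001  0.003]
9 [-3.08  0.09  0.05] [ 0.043 -0.001  0.003]
10 [-3.08  0.1   0.05] [ 0.043 -0.001  0.003]
11 [-3.08  0.12  0.04] [ 0.043 -0.001  0.003]
```

drive_tool(moves=[[5.5,[-2.5,0,-1],[0.03,0,0.003]],[5.5,[-3.2,0,0],[0.05,0,0.003]],[5.5,[-3.2,0,0],[0.05,0,0.003]],[5.5,[-3.2,0,0],[0.05,0,0.003]],[5.5,[-3.2,0,0],[0.05,0,0.003]]])

```text
t: 5.2
position: [542.4, -13.5, 178.6]
orientation: [0.095, 0.686, 0.713, 0.108]
wrist_force: [1.0, -0.0, -1.5]
gripper_width: 60.3
```

```bash
sed -i 's/569-9/569/' g2.py; python3 g2.py 160 6
```

```text
t 5.2 pos [542.4 -13.5 178.6] F [ 1.  -0.  -1.5] w 60.3
to go tool cm [-21.93   1.27   2.05] turn [ 0.2885 -0.0176  0.0374]
0 [-3.65  0.21  0.34] [ 0.048 -0.003  0.006]
1 [-3.65  0.25  0.34] [ 0.048 -0.003  0.006]
2 [-3.65  0.29  0.34] [ 0.048 -0.003  0.006]
3 [-3.65  0.33  0.33] [ 0.048 -0.003  0.006]
4 [-3.64  0.37  0.33] [ 0.048 -0.003  0.006]
5 [-3.64  0.41  0.32] [ 0.048 -0.003  0.006]
```

drive_tool(moves=[[5.5,[-3.6,0.2,0.2],[0.048,-0.003,0.006]],[5.5,[-3.6,0.2,0.2],[0.048,-0.003,0.006]],[5.5,[-3.6,0.3,0.2],[0.048,-0.003,0.006]],[5.5,[-3.6,0.3,0.2],[0.048,-0.003,0.006]],[5.5,[-3.6,0.3,0.2],[0.048,-0.003,0.006]]])

```text
t: 5.7
position: [561.2, -197.0, 171.1]
orientation: [0.011, 0.703, 0.711, 0.018]
wrist_force: [0.1, 0.1, -0.7]
gripper_width: 60.3
```

```bash
python3 g2.py 130 1
```

```text
t 5.7 pos [ 561.2 -197.   171.1] F [ 0.1  0.1 -0.7] w 60.3
to go tool cm [-3.52  0.57  4.1 ] turn [ 0.0419 -0.0094  0.012 ]
0 [-3.52  0.57  4.1 ] [ 0.042 -0.009  0.012]
```

drive_tool(moves=[[5.5,[-1.5,0.3,0],[0.04,-0.009,0.012]],[5.5,[-0.8,0.2,0.5],[0,0,0]],[5.5,[0,0,0.5],[0,0,0]],[5.5,[0,0,0],[0,0,0]],[5.5,[0,0,0],[0,0,0]]])

```text
t: 6.2
position: [564.6, -224.1, 159.1]
orientation: [-0.001, 0.709, 0.705, -0.001]
wrist_force: [0.3, 0.1, -1.3]
gripper_width: 60.1
```

```bash
python3 g2.py 130 1; python3 look.py f 5;  python3 g2.py 130 1; python3 - <<'E'
import cv2,numpy as np
s=cv2.imread("pics/scene_f.png")[110:210,110:250];t=cv2.imread("pics/top_f.png")[160:260,280:400]
cv2.imwrite("pics/f2.png",np.hstack([cv2.resize(s,(490,350)),cv2.resize(t,(420,350))])[:,:800])
E
```

```text
t 6.2 pos [ 564.6 -224.1  159.1] F [ 0.3  0.1 -1.3] w 60.1
to go tool cm [-0.76  0.45  2.91] turn [-0.0024  0.0005 -0.0046]
0 [-0.76  0.45  2.91] [-0.002  0.001 -0.005]
[ 564.84379888 -223.81969004  159.29289923] 6.3 60.66287358475941 [ 0.002  0.001  0.005 -0.012 -0.     0.005  0.002]
t 6.3 pos [ 564.8 -223.8  159.3] F [-0.3 -0.2 -1.2] w 60.7
to go tool cm [-0.79  0.43  2.93] turn [-0.0022  0.0004 -0.004 ]
0 [-0.79  0.43  2.93] [-0.002  0.    -0.004]
```

View pics/f2.png

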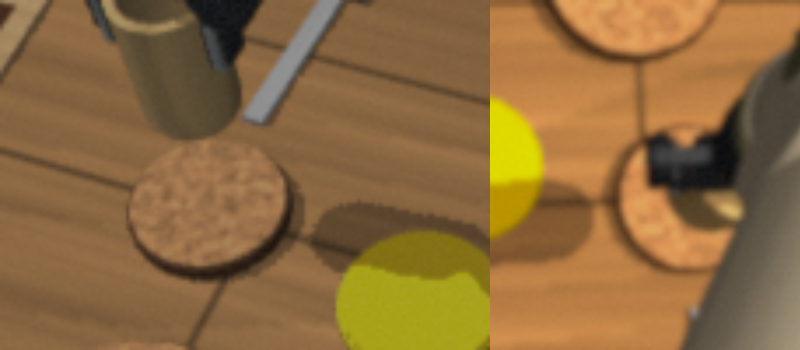

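drive_tool(moves=[[5.5,[-0.4,0.2,1.5],[-0.002,0,-0.004]],[5.5,[-0.2,0.1,2],[0,0,0]],[5.5,[0,0,2],[0,0,0]],[5.5,[0,0,1],[0,0,0]],[5.5,[0,0,0],[0,0,0]]])

```text
t: 6.8
position: [568.7, -227.9, 90.5]
orientation: [0.001, 0.706, 0.709, 0.002]
wrist_force: [0.6, 0.7, -2.0]
gripper_width: 60.3
```

```bash
python3 look.py g 5;  python3 g2.py 63 1; python3 - <<'E'
import cv2,numpy as np
s=cv2.imread("pics/scene_g.png")[120:210,120:220];t=cv2.imread("pics/top_g.png")[160:260,280:400]
cv2.imwrite("pics/g22.png",cv2.resize(s,None,fx=6,fy=6,interpolation=cv2.INTER_CUBIC))
E
```

```text
[ 569.48940439 -228.20948564   92.09222104] 6.9 59.98624812106419 [-0.002 -0.014  0.009 -0.016  0.004  0.004 -0.003]
t 6.9 pos [ 569.5 -228.2   92.1] F [-0.3  0.6 -1.6] w 60.0
to go tool cm [-0.35 -0.07  2.91] turn [ 0.0052 -0.0009  0.0045]
0 [-0.35 -0.07  2.91] [ 0.005 -0.001  0.005]
```

View pics/g22.png

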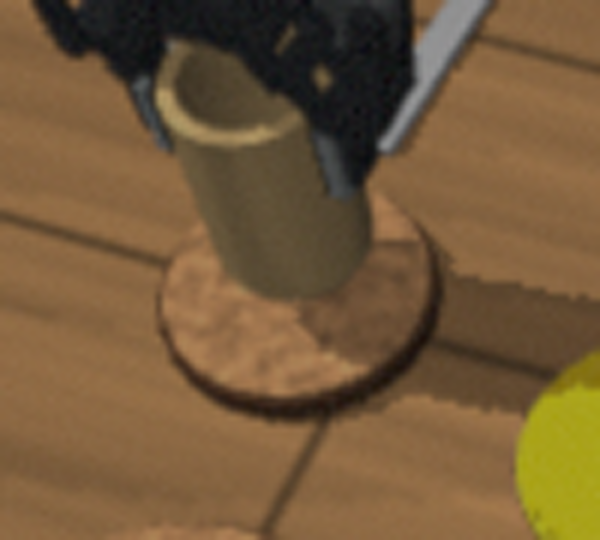

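drive_tool(moves=[[5.5,[-0.3,-0.05,0.5],[0.005,-0.001,0.004]],[5.5,[0,0,0.8],[0,0,0]],[5.5,[0,0,0.6],[0,0,0]],[5.5,[0,0,0.2],[0,0,0]],[5.5,[0,0,0],[0,0,0]]])

```text
t: 7.4
position: [570.4, -232.1, 71.5]
orientation: [0.002, 0.707, 0.707, 0.001]
wrist_force: [-0.9, -0.4, -2.0]
gripper_width: 60.1
```

```bash
python3 look.py h 5;  python3 g2.py 63 1; python3 - <<'E'
import cv2,numpy as np
s=cv2.imread("pics/scene_h.png")[120:210,120:220]
cv2.imwrite("pics/h22.png",cv2.resize(s,None,fx=6,fy=6,interpolation=cv2.INTER_CUBIC))
E
```

```text
[ 570.5936674  -232.13126455   71.91306988] 7.5 60.33200258183131 [-0.001 -0.003  0.001 -0.002  0.001  0.001 -0.002]
t 7.5 pos [ 570.6 -232.1   71.9] F [-0.1  0.4 -1.3] w 60.3
to go tool cm [ 0.04 -0.16  0.89] turn [0.0039 0.0011 0.0003]
0 [ 0.04 -0.16  0.89] [0.004 0.001 0.   ]
```

View pics/h22.png

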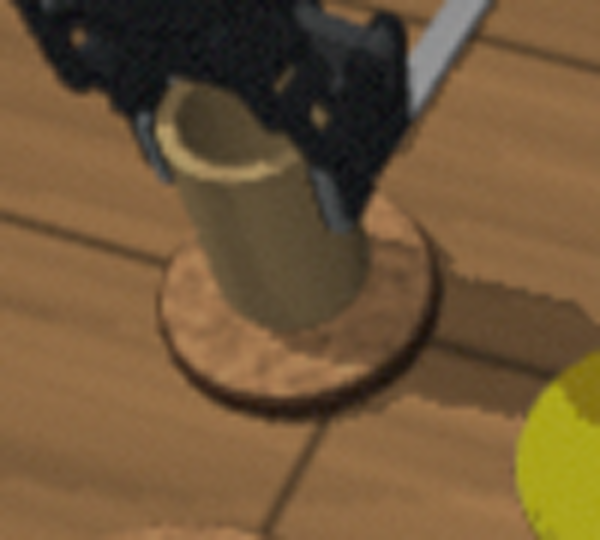

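```bash
python3 - <<'E'
from h import *
c=cv2.imread("pics/h22.png")
def circ(x,y,z,r,col):
    th=np.linspace(0,2*np.pi,60); P=[(proj("scene",(x+r*np.cos(t),y+r*np.sin(t),z))-[120,120]+.5)*6 for t in th]
    cv2.polylines(c,[np.int32(P)],True,col,1)
circ(571.2,-230.4,15,52,(0,255,0)); circ(569,-231.7,15,52,(255,0,255)); circ(570.6,-232.1,23+6,30,(255,0,0)); circ(570.6,-232.1,23,27,(255,0,0))
circ(570.6,-232.1,118,30,(255,0,0))
cv2.imwrite("pics/h3.png",c)
E
```

```text
(no output)
```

View pics/h3.png

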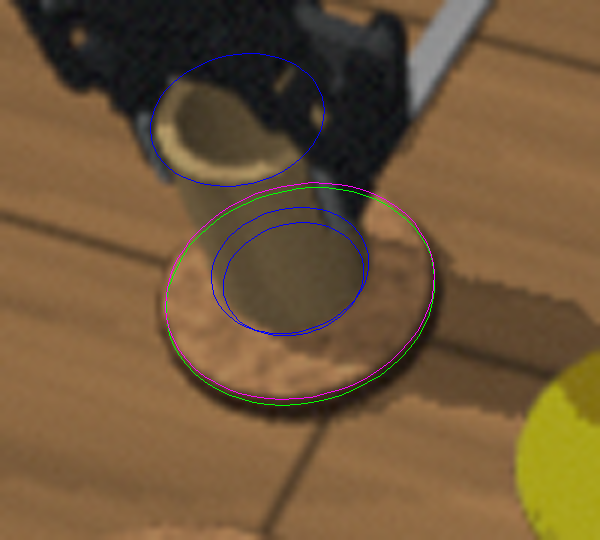

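drive_tool(moves=[[5.5,[0.05,-0.05,0.4],[0.004,0.001,0]],[5.5,[0,0,0.2],[0,0,0]],[5.5,[0,0,0],[0,0,0]]])

```text
t: 7.8
position: [570.4, -231.6, 65.9]
orientation: [0.0, 0.707, 0.707, 0.0]
wrist_force: [0.5, -0.4, -1.8]
gripper_width: 60.4
```

```bash
python3 g2.py 63 1
```

```text
t 7.8 pos [ 570.4 -231.6   65.9] F [ 0.5 -0.4 -1.8] w 60.4
to go tool cm [-0.01 -0.14  0.29] turn [0.0004 0.0001 0.0005]
0 [-0.01 -0.14  0.29] [0.    0.    0.001]
```

drive_tool(moves=[[5.5,[0,0,0.15],[0,0,0]],[5.5,[0,0,0.1],[0,0,0]]])

```text
t: 8.0
position: [570.5, -231.6, 63.3]
orientation: [0.0, 0.707, 0.707, 0.0]
wrist_force: [-0.4, -0.3, -1.2]
gripper_width: 60.6
```

drive_tool(moves=[[5.5,[0,0,0.12],[0,0,0]]])

```text
t: 8.1
position: [570.8, -231.6, 62.9]
orientation: [0.0, 0.707, 0.707, 0.0]
wrist_force: [-6.4, 4.5, 18.4]
gripper_width: 60.1
```

drive_tool(moves=[[5.5,[0,0,0.12],[0,0,0]]])

```text
t: 8.2
position: [570.9, -231.7, 63.0]
orientation: [0.0, 0.707, 0.707, 0.001]
wrist_force: [-7.3, 4.2, 16.4]
gripper_width: 60.3
```

drive_tool(moves=[[5.5,[0,0,0],[0,0,0]],[6.2,[0,0,0],[0,0,0]],[7.0,[0,0,0],[0,0,0]],[8.5,[0,0,0],[0,0,0]],[8.5,[0,0,0],[0,0,0]]])

```text
t: 8.7
position: [571.6, -232.1, 63.7]
orientation: [0.001, 0.707, 0.707, 0.001]
wrist_force: [0.2, 0.4, -0.2]
gripper_width: 85.4
```

```bash
python3 look.py i 13; python3 - <<'E'
from h import *
c=cv2.resize(cv2.imread("pics/scene_i.png")[120:210,120:220],None,fx=6,fy=6,interpolation=cv2.INTER_CUBIC)
def circ(x,y,z,r,col):
    th=np.linspace(0,2*np.pi,60); P=[(proj("scene",(x+r*np.cos(t),y+r*np.sin(t),z))-[120,120]+.5)*6 for t in th]
    cv2.polylines(c,[np.int32(P)],True,col,1)
x,y=570.8,-231.7
circ(x,y,110,30,(255,0,0)); circ(x,y,15,27,(255,0,0));circ(x,y,15,52,(0,255,0))
cv2.imwrite("pics/i3.png",c)
E
```

```text
[ 571.55323623 -232.04049182   63.69900256] 8.8 85.17653711023293 [-0.003 -0.001 -0.001 -0.001  0.001  0.001  0.   ]
```

View pics/i3.png

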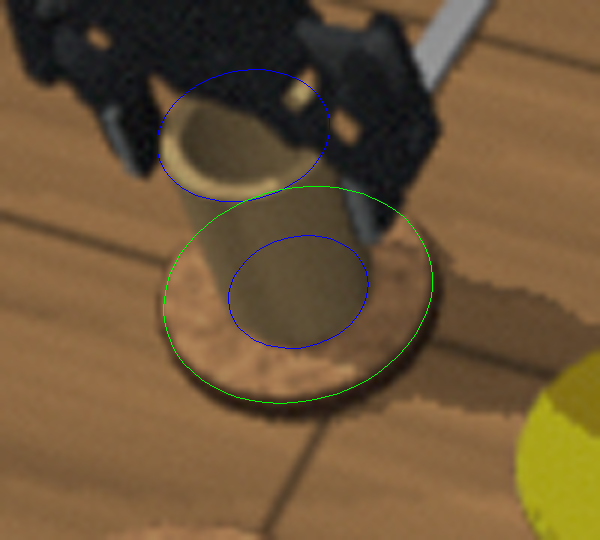

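```bash
python3 -c "
from h import *
print(arm.state()['q'].round(2))"
```

```text
[-0.25  0.55  0.73  1.7  -0.42  1.05  2.19]
```

drive_tool(moves=[[8.5,[0.05,-0.08,0],[0,0,-0.14]],[8.5,[0,0,0],[0,0,-0.14]]])

```text
t: 9.0
position: [570.7, -231.4, 63.4]
orientation: [0.001, 0.599, 0.801, 0.001]
wrist_force: [-0.3, 0.5, 0.4]
gripper_width: 85.0
```

```bash
python3 -c "
from h import *
print(arm.state()['q'].round(2))
goto([570.8,-231.7,63],toolR(np.pi/2),8)"
```

```text
[-0.21  0.53  0.67  1.7  -0.37  1.04  2.45]
t 9.0 pos [ 570.7 -231.4   63.4] F [-0.3  0.5  0.4] w 85.0
to go tool cm [-0.03  0.    0.04] turn [ 0.0017  0.0024 -1.284 ]
0 [-0.  0.  0.] [ 0.    0.   -0.16]
1 [-0. -0.  0.] [ 0.    0.   -0.16]
2 [-0. -0.  0.] [ 0.    0.   -0.16]
3 [-0. -0.  0.] [ 0.    0.   -0.16]
4 [-0. -0.  0.] [ 0.    0.   -0.16]
5 [-0. -0.  0.] [ 0.    0.   -0.16]
6 [-0. -0.  0.] [ 0.    0.   -0.16]
7 [-0. -0.  0.] [ 0.    0.   -0.16]
```

drive_tool(moves=[[8.5,[0,0,0],[0,0,0.14]],[8.5,[0,0,0],[0,0,0.14]],[8.5,[0,0,0],[0,0,0.14]],[8.5,[0,0,0],[0,0,0.14]],[8.5,[0,0,0],[0,0,0.14]]])

```text
t: 9.5
position: [570.6, -231.7, 63.7]
orientation: [0.001, 0.841, 0.541, 0.002]
wrist_force: [-0.1, 0.9, -0.3]
gripper_width: 85.2
```

drive_tool(moves=[[8.5,[0,0,0],[0,0,0.14]],[8.5,[0,0,0],[0,0,0.14]],[8.5,[0,0,0],[0,0,0.14]],[8.5,[0,0,0],[0,0,0.14]]])

```text
t: 9.9
position: [570.8, -231.5, 63.7]
orientation: [0.0, 0.961, 0.277, 0.002]
wrist_force: [0.4, 0.7, 0.2]
gripper_width: 85.0
```

```bash
python3 -c "
from h import *
print(arm.state()['q'].round(2))
goto([570.8,-231.7,63],toolR(-np.pi/2),4)"
```

```text
[-0.39  0.64  0.95  1.71 -0.58  1.1   1.3 ]
t 9.9 pos [ 570.8 -231.5   63.7] F [0.4 0.7 0.2] w 85.0
to go tool cm [-0.01  0.02  0.07] turn [ 3.000e-04 -4.300e-03  5.605e-01]
0 [-0.    0.    0.02] [ 0.    -0.001  0.14 ]
1 [-0.    0.    0.02] [ 0.    -0.001  0.14 ]
2 [-0.    0.    0.02] [ 0.    -0.001  0.14 ]
3 [-0.    0.    0.02] [ 0.    -0.001  0.14 ]
```

drive_tool(moves=[[8.5,[0,0,0],[0,0,0.14]],[8.5,[0,0,0],[0,0,0.14]],[8.5,[0,0,0],[0,0,0.14]],[8.5,[0,0,0],[0,0,0.12]],[8.5,[0,0,0],[0,0,0]]])

```text
t: 10.4
position: [571.1, -230.9, 63.4]
orientation: [-0.0, 1.0, -0.002, 0.002]
wrist_force: [0.7, 0.6, 0.2]
gripper_width: 84.9
```

```bash
python3 -c "
from h import *
print(arm.state()['q'].round(2))
goto([570.8,-231.7,63.5],toolR(-np.pi/2),1)"
```

```text
[-0.46  0.71  1.07  1.71 -0.69  1.14  0.81]
t 10.4 pos [ 571.1 -230.9   63.4] F [0.7 0.6 0.2] w 84.9
to go tool cm [-0.03  0.08 -0.01] turn [-0.0005 -0.0038 -0.0044]
0 [-0.03  0.08 -0.01] [-0.    -0.004 -0.004]
```

drive_tool(moves=[[7.0,[-0.05,0.06,0],[0,-0.004,-0.004]],[6.4,[0,0,0],[0,0,0]],[6.1,[0,0,0],[0,0,0]],[5.8,[0,0,0],[0,0,0]],[5.8,[0,0,0],[0,0,0]]], newtons=25)

```text
t: 10.9
position: [570.6, -231.6, 63.4]
orientation: [-0.0, 1.0, 0.005, -0.0]
wrist_force: [0.2, 0.2, -1.2]
gripper_width: 58.5
```

drive_tool(moves=[[5.8,[0,0,0.05],[0,0,0]],[5.8,[0,0,0],[0,0,0]]])

```text
t: 11.1
position: [570.5, -231.7, 63.4]
orientation: [-0.001, 1.0, 0.005, -0.0]
wrist_force: [0.7, 0.3, -1.4]
gripper_width: 58.4
```

```bash
python3 -c "
from h import *
print(arm.state()['q'].round(2))
goto([570.8,-231.7,63],toolR(-np.pi/2),1)"
```

```text
[-0.45  0.71  1.07  1.71 -0.68  1.14  0.82]
t 11.1 pos [ 570.5 -231.7   63.4] F [ 0.7  0.3 -1.4] w 58.4
to go tool cm [0.03 0.   0.04] turn [-0.0014  0.0001  0.0108]
0 [0.03 0.   0.04] [-0.001  0.     0.011]
```

```bash
python3 look.py j 5; python3 - <<'E'
from h import *
c=cv2.resize(cv2.imread("pics/scene_j.png")[110:210,110:230],None,fx=6,fy=6,interpolation=cv2.INTER_CUBIC)
cv2.imwrite("pics/j3.png",c)
E
```

```text
[ 570.55100583 -231.71115412   63.37005171] 11.2 58.82062350927066 [-0.002  0.001  0.    -0.001 -0.     0.001 -0.001]
```

View pics/j3.png

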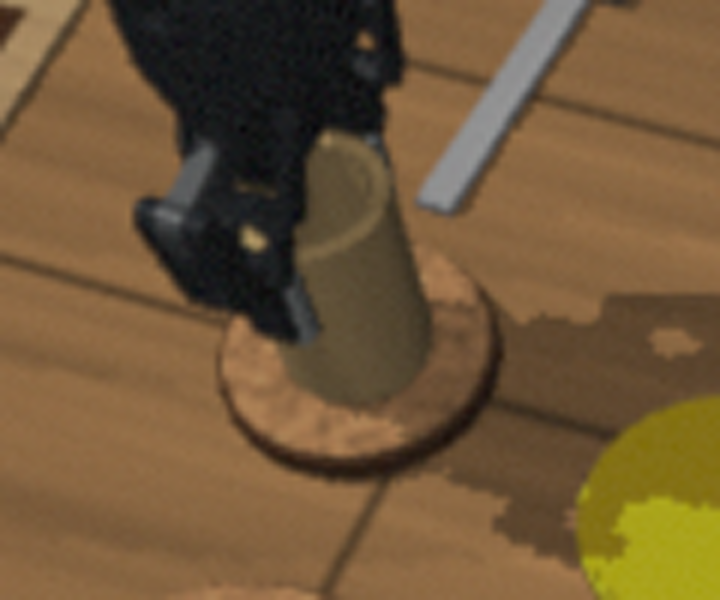

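```bash
python3 - <<'E'
from h import *
c=cv2.imread("pics/j3.png")
def circ(x,y,z,r,col):
    th=np.linspace(0,2*np.pi,60); P=[(proj("scene",(x+r*np.cos(t),y+r*np.sin(t),z))-[110,110]+.5)*6 for t in th]
    cv2.polylines(c,[np.int32(P)],True,col,1)
x,y=570.5,-231.7
circ(x,y,110,30,(255,0,0)); circ(x,y,15,27,(255,0,0));circ(x,y,21,30,(255,0,0));circ(x,y,15,52,(0,255,0))
cv2.imwrite("pics/j4.png",c)
E
```

```text
(no output)
```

View pics/j4.png

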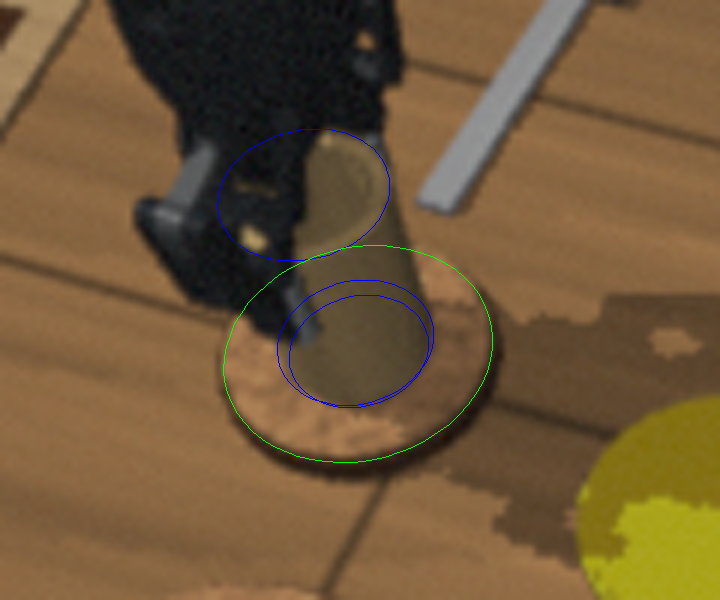

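drive_tool(moves=[[6.2,[0,0,0],[0,0,0]],[7.2,[0,0,0],[0,0,0]],[8.5,[0,0,0],[0,0,0]],[8.5,[0,0,-1],[0,0,0]],[8.5,[0,0,-2.5],[0,0,0]]])

```text
t: 11.7
position: [569.1, -230.8, 96.9]
orientation: [-0.001, 1.0, 0.005, -0.002]
wrist_force: [-0.5, -0.3, 0.4]
gripper_width: 85.3
```

drive_tool(moves=[[8.5,[0,0,-3],[0,0,0]],[8.5,[0,0,-3],[0,0,0]],[8.5,[0,0,-2],[0,0,0]]])

```text
t: 12.0
position: [569.0, -231.5, 181.9]
orientation: [-0.001, 1.0, 0.005, -0.002]
wrist_force: [1.2, 0.7, 0.4]
gripper_width: 85.1
```

```bash
cat > g3.py <<'E'
from h import *
import sys
a=cup_axis(.042); top=np.array([575.5,268.9,105.6])
print(arm.state()['q'].round(2))
goto(top+a*float(sys.argv[1]),toolR(.042,np.pi/6),int(sys.argv[2]))
E
python3 g3.py 90 18
```

```text
[-0.52  0.6   1.19  1.6  -0.57  1.34  0.75]
t 12.0 pos [ 569.  -231.5  181.9] F [1.2 0.7 0.4] w 85.1
to go tool cm [ -3.35 -49.89  -0.07] turn [-0.4105  0.4213 -1.5624]
0 [-0.19 -2.77 -0.  ] [-0.023  0.023 -0.087]
1 [ 0.06 -2.78 -0.07] [-0.023  0.023 -0.087]
2 [ 0.3  -2.76 -0.13] [-0.023  0.023 -0.087]
3 [ 0.54 -2.72 -0.18] [-0.023  0.023 -0.087]
4 [ 0.78 -2.66 -0.23] [-0.023  0.023 -0.087]
5 [ 1.01 -2.57 -0.27] [-0.023  0.023 -0.087]
6 [ 1.24 -2.47 -0.3 ] [-0.023  0.023 -0.087]
7 [ 1.45 -2.35 -0.32] [-0.023  0.023 -0.087]
8 [ 1.66 -2.2  -0.34] [-0.023  0.023 -0.087]
9 [ 1.85 -2.04 -0.34] [-0.023  0.023 -0.087]
10 [ 2.03 -1.87 -0.34] [-0.023  0.023 -0.087]
11 [ 2.19 -1.68 -0.33] [-0.023  0.023 -0.087]
12 [ 2.33 -1.47 -0.32] [-0.023  0.023 -0.087]
13 [ 2.46 -1.26 -0.29] [-0.023  0.023 -0.087]
14 [ 2.57 -1.03 -0.26] [-0.023  0.023 -0.087]
15 [ 2.65 -0.8  -0.22] [-0.023  0.023 -0.087]
16 [ 2.71 -0.56 -0.17] [-0.023  0.023 -0.087]
17 [ 2.76 -0.32 -0.12] [-0.023  0.023 -0.087]
```

drive_tool(moves=[[8.5,[0,-2.8,-0.5],[0,0,-0.11]],[8.5,[0.3,-2.8,-0.2],[0,0,-0.11]],[8.5,[0.5,-2.8,0],[0,0,-0.11]],[8.5,[0.8,-2.8,0],[0,0,-0.11]],[8.5,[1.1,-2.6,0],[0,0,-0.11]]])

```text
t: 12.5
position: [563.3, -92.8, 196.8]
orientation: [0.002, 0.96, 0.28, 0.001]
wrist_force: [-0.0, -0.8, 0.6]
gripper_width: 84.7
```

```bash

python3 g3.py 90 11
```

```text
[-0.83  0.42  1.17  1.7  -0.4   1.28  0.99]
t 12.5 pos [563.3 -92.8 196.8] F [-0.  -0.8  0.6] w 84.7
to go tool cm [ 16.59 -32.09   1.2 ] turn [-0.4702  0.2744 -1.0193]
0 [ 1.51 -2.92  0.11] [-0.043  0.025 -0.093]
1 [ 1.77 -2.77  0.03] [-0.043  0.025 -0.093]
2 [ 2.02 -2.59 -0.04] [-0.043  0.025 -0.093]
3 [ 2.25 -2.39 -0.09] [-0.043  0.025 -0.093]
4 [ 2.47 -2.17 -0.13] [-0.043  0.025 -0.093]
5 [ 2.66 -1.92 -0.15] [-0.043  0.025 -0.093]
6 [ 2.83 -1.66 -0.16] [-0.043  0.025 -0.093]
7 [ 2.98 -1.39 -0.16] [-0.043  0.025 -0.093]
8 [ 3.09 -1.1  -0.13] [-0.043  0.025 -0.093]
9 [ 3.19 -0.8  -0.09] [-0.043  0.025 -0.093]
10 [ 3.25 -0.5  -0.04] [-0.043  0.025 -0.093]
```

drive_tool(moves=[[8.5,[1.6,-3,0],[-0.02,0,-0.12]],[8.5,[1.9,-2.8,0],[-0.02,0,-0.12]],[8.5,[2.2,-2.5,0],[-0.03,0,-0.12]],[8.5,[2.5,-2.2,0],[-0.04,0,-0.12]],[8.5,[2.8,-1.8,0],[-0.04,0,-0.12]]])

```text
t: 13.0
position: [549.6, 77.3, 193.7]
orientation: [0.075, 0.826, 0.558, 0.028]
wrist_force: [-0.2, 0.2, 0.1]
gripper_width: 85.1
```

```bash

python3 g3.py 90 6
```

```text
[-1.33  0.21  1.16  1.85 -0.09  1.1   1.04]
t 13.0 pos [549.6  77.3 193.7] F [-0.2  0.2  0.1] w 85.1
to go tool cm [16.89 -8.85 -0.99] turn [-0.3709  0.1781 -0.3931]
0 [ 2.81 -1.47 -0.17] [-0.062  0.03  -0.066]
1 [ 2.91 -1.28 -0.17] [-0.062  0.03  -0.066]
2 [ 2.99 -1.07 -0.15] [-0.062  0.03  -0.066]
3 [ 3.06 -0.87 -0.12] [-0.062  0.03  -0.066]
4 [ 3.11 -0.66 -0.08] [-0.062  0.03  -0.066]
5 [ 3.15 -0.45 -0.02] [-0.062  0.03  -0.066]
```

drive_tool(moves=[[8.5,[2.8,-1.5,-0.2],[-0.07,0.034,-0.075]],[8.5,[2.9,-1.3,-0.2],[-0.07,0.034,-0.075]],[8.5,[3.0,-1.1,-0.2],[-0.07,0.034,-0.075]],[8.5,[2.9,-0.8,-0.1],[-0.07,0.034,-0.075]],[8.5,[2.2,-0.4,-0.1],[-0.06,0.03,-0.06]]])

```text
t: 13.5
position: [530.7, 233.9, 189.9]
orientation: [0.171, 0.675, 0.693, 0.185]
wrist_force: [1.3, -0.9, 0.7]
gripper_width: 85.2
```

```bash

python3 g3.py 90 1
```

```text
[-1.69 -0.15  0.98  2.1   0.61  0.79  0.55]
t 13.5 pos [530.7 233.9 189.9] F [ 1.3 -0.9  0.7] w 85.2
to go tool cm [ 3.3  -0.25  0.63] turn [-0.0148 -0.0045 -0.0171]
0 [ 3.3  -0.25  0.63] [-0.015 -0.005 -0.017]
```

drive_tool(moves=[[8.5,[1.5,-0.1,0.3],[-0.015,-0.005,-0.017]],[8.5,[1,0,0],[0,0,0]],[8.5,[0,0,0],[0,0,0]],[8.5,[0,0,0],[0,0,0]]])

```text
t: 13.9
position: [529.3, 260.9, 187.5]
orientation: [0.178, 0.668, 0.698, 0.188]
wrist_force: [-0.2, 0.2, 0.4]
gripper_width: 84.9
```

```bash

python3 look.py k 13; python3 g3.py 90 1; python3 - <<'E'
from h import *
a=cup_axis(.042)
out=[]
for n,(x,y) in(("scene",(355,170)),("top",(95,170))):
    c=cv2.resize(cv2.imread(f"pics/{n}_k.png")[y:y+90,x:x+65],None,fx=6,fy=6,interpolation=cv2.INTER_CUBIC)
    h=np.array([np.cos(.042),np.sin(.042),0]);k=np.cross(a,h);k/=np.linalg.norm(k);m=np.cross(k,a)
    def circ(C,r,col):
        P=[(proj(n,C+r*(np.cos(t)*m+np.sin(t)*k))-[x,y]+.5)*6 for t in np.linspace(0,6.283,60)]
        cv2.polylines(c,[np.int32(P)],True,col,1)
    T=np.array([575.5,268.9,105.6]); circ(T,22,(255,0,0)); circ(T-14*a,30,(0,0,255)); circ(T-70*a,30,(0,255,0))
    out.append(c)
cv2.imwrite("pics/k3.png",np.hstack(out))
E
```

```text
[529.34086864 260.84598434 187.58246096] 14.0 84.71288792506354 [ 0.003 -0.002 -0.005  0.004  0.001 -0.004 -0.002]
[-1.71 -0.09  0.98  2.08  0.58  0.76  0.54]
t 14.0 pos [529.3 260.8 187.6] F [-0.1 -0.  -0.4] w 84.7
to go tool cm [ 0.61 -0.08  0.43] turn [ 0.0004 -0.0042  0.0004]
0 [ 0.61 -0.08  0.43] [ 0.    -0.004  0.   ]
```

View pics/k3.png

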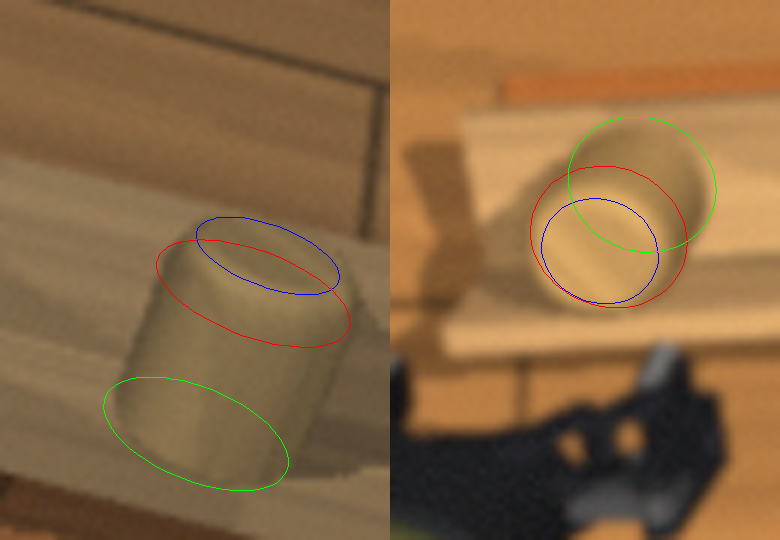

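View pics/look_k.png

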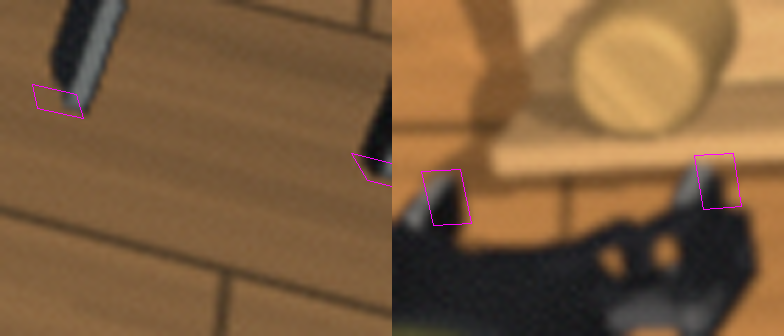

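```bash
sed -i 's/575.5,268.9/574.5,270.4/' g3.py; python3 g3.py 0 1;  python3 g3.py -59 1
```

```text
[-1.71 -0.09  0.98  2.08  0.58  0.76  0.54]
t 14.0 pos [529.3 260.8 187.6] F [-0.1 -0.  -0.4] w 84.7
to go tool cm [ 0.73 -0.16  9.38] turn [ 0.0004 -0.0042  0.0004]
0 [ 0.73 -0.16  9.38] [ 0.    -0.004  0.   ]
[-1.71 -0.09  0.98  2.08  0.58  0.76  0.54]
t 14.0 pos [529.3 260.8 187.6] F [-0.1 -0.  -0.4] w 84.7
to go tool cm [ 0.7  -0.16 15.28] turn [ 0.0004 -0.0042  0.0004]
0 [ 0.7  -0.16 15.28] [ 0.    -0.004  0.   ]
```

drive_tool(moves=[[8.5,[0.5,-0.1,1],[0,-0.004,0]],[8.5,[0,0,2],[0,0,0]],[8.5,[0,0,2],[0,0,0]],[8.5,[0,0,1.5],[0,0,0]],[8.5,[0,0,0],[0,0,0]]])

```text
t: 14.5
position: [564.6, 264.0, 130.9]
orientation: [0.179, 0.671, 0.694, 0.188]
wrist_force: [-0.2, -0.6, -0.2]
gripper_width: 84.5
```

```bash

python3 look.py l 13; python3 g3.py -59 1
```

```text
[564.53387955 264.67548916 132.34952825] 14.6 84.79066152010394 [-0.018 -0.03   0.003 -0.003  0.01   0.005 -0.004]
[-1.6   0.19  1.02  2.07  0.23  0.54  0.8 ]
t 14.6 pos [564.5 264.7 132.3] F [-0.1 -0.5  0. ] w 84.8
to go tool cm [ 0.51 -0.48  8.73] turn [ 0.0026 -0.0013 -0.0081]
0 [ 0.51 -0.48  8.73] [ 0.003 -0.001 -0.008]
```

View pics/look_l.png

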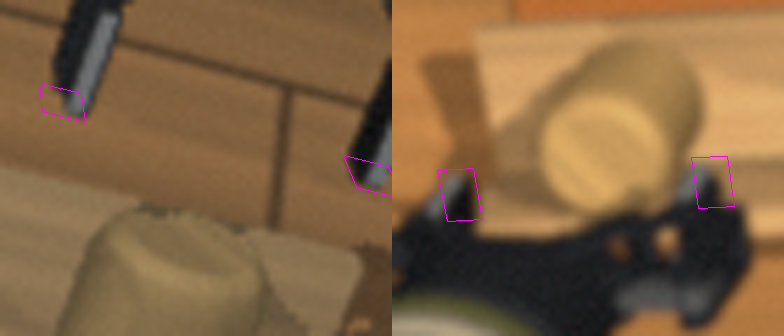

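```bash
sed -i 's/574.5,270.4/574.5,267.6/' g3.py; python3 g3.py -59 1
```

```text
[-1.6   0.19  1.02  2.07  0.23  0.54  0.8 ]
t 14.6 pos [564.5 264.7 132.3] F [-0.1 -0.5  0. ] w 84.8
to go tool cm [ 0.23 -0.49  8.72] turn [ 0.0026 -0.0013 -0.0081]
0 [ 0.23 -0.49  8.72] [ 0.003 -0.001 -0.008]
```

drive_tool(moves=[[8.5,[0.15,-0.25,0.8],[0.003,-0.001,-0.008]],[8.5,[0,-0.1,2],[0,0,0]],[8.5,[0,0,2],[0,0,0]],[8.5,[0,0,1],[0,0,0]],[8.5,[0,0,0],[0,0,0]]])

```text
t: 15.1
position: [591.5, 270.3, 85.1]
orientation: [0.177, 0.668, 0.697, 0.191]
wrist_force: [0.3, 0.5, 0.2]
gripper_width: 85.2
```

```bash

python3 look.py m 13; python3 g3.py -59 1
```

```text
[591.56280146 270.66225494  85.97257568] 15.2 85.25644112991296 [-0.014 -0.005  0.009 -0.001 -0.005 -0.003  0.002]
[-1.4   0.34  0.86  2.04  0.04  0.42  0.95]
t 15.2 pos [591.6 270.7  86. ] F [-0.1  0.5  1. ] w 85.3
to go tool cm [-0.27 -0.52  3.34] turn [ 0.0031 -0.0095 -0.0032]
0 [-0.27 -0.52  3.34] [ 0.003 -0.01  -0.003]
```

View pics/look_m.png

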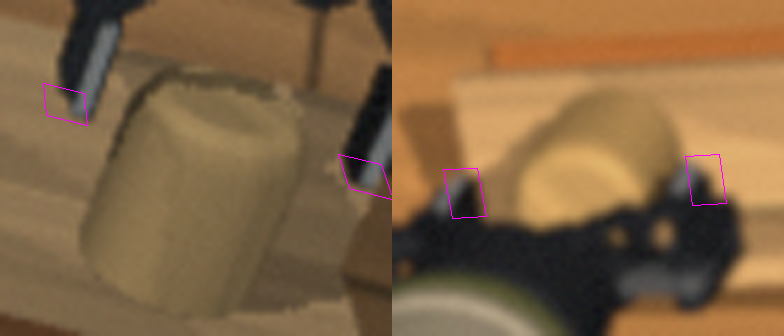

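drive_tool(moves=[[8.5,[-0.15,-0.4,0.5],[0.003,-0.009,-0.003]],[8.5,[-0.1,-0.1,1.2],[0,0,0]],[8.5,[0,0,1.0],[0,0,0]],[8.5,[0,0,0],[0,0,0]],[7.0,[0,0,0],[0,0,0]]])

```text
t: 15.7
position: [600.5, 271.0, 62.0]
orientation: [0.178, 0.668, 0.698, 0.189]
wrist_force: [-0.1, -0.7, -0.6]
gripper_width: 72.9
```

```bash

python3 look.py n 10; python3 g3.py -59 1
```

```text
[600.43515674 271.13702394  62.17014031] 15.8 70.16424086598565 [-0.    -0.004  0.002  0.001 -0.004 -0.002  0.002]
[-1.33  0.4   0.8   2.03 -0.01  0.38  0.98]
t 15.8 pos [600.4 271.1  62.2] F [ 0.4 -0.4  0.5] w 70.2
to go tool cm [-0.25 -0.09  0.83] turn [ 0.0017 -0.0044  0.0004]
0 [-0.25 -0.09  0.83] [ 0.002 -0.004  0.   ]
```

View pics/look_n.png

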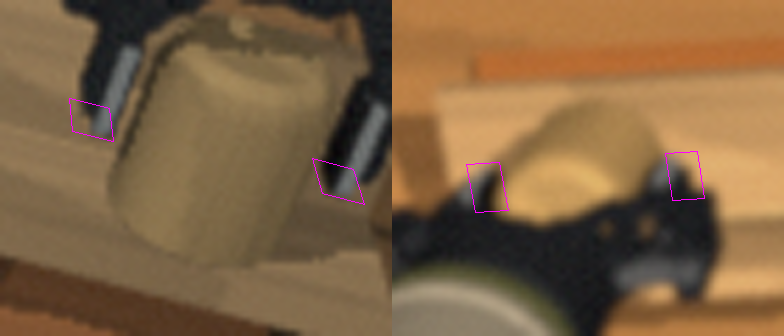

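drive_tool(moves=[[7.0,[0,-0.05,0.6],[0.001,-0.004,0]],[7.0,[0,0,0],[0,0,0]],[6.4,[0,0,0],[0,0,0]],[6.0,[0,0,0],[0,0,0]],[5.5,[0,0,0],[0,0,0]]], newtons=40)

```text
t: 16.3
position: [603.0, 271.8, 57.1]
orientation: [0.179, 0.668, 0.697, 0.187]
wrist_force: [-1.2, -0.3, 0.4]
gripper_width: 60.2
```

drive_tool(moves=[[5.5,[0,0,0],[0,0,0]],[5.5,[0,0,0],[0,0,0]]])

```text
t: 16.5
position: [603.0, 271.8, 57.2]
orientation: [0.179, 0.668, 0.697, 0.187]
wrist_force: [-0.2, 0.1, -1.3]
gripper_width: 60.2
```

```bash

 python3 g3.py -59 1
```

```text
[-1.32  0.42  0.79  2.02 -0.02  0.37  0.99]
t 16.5 pos [603.  271.8  57.2] F [-0.2  0.1 -1.3] w 60.2
to go tool cm [-0.3  -0.06  0.28] turn [ 0.0007 -0.001   0.0001]
0 [-0.3  -0.06  0.28] [ 0.001 -0.001  0.   ]
```

drive_tool(moves=[[5.5,[0,0,-1],[0,0,0]],[5.5,[0,0,-2],[0,0,0]],[5.5,[0,0,-3],[0,0,0]],[5.5,[-0.5,0.5,-3.5],[0.03,0,0]],[5.5,[-1.5,1,-3.5],[0.04,0,0]]])

```text
t: 17.0
position: [549.8, 248.4, 175.9]
orientation: [0.157, 0.673, 0.705, 0.158]
wrist_force: [0.6, 2.1, 1.1]
gripper_width: 60.1
```

```bash
cat > g4.py <<'E'
from h import *
import sys
print(arm.state()['q'].round(2))
goto([570.5,-231.7,float(sys.argv[1])],toolR(float(sys.argv[3]),0),int(sys.argv[2]))
E
python3 g4.py 200 14 0
```

```text
[-1.67  0.06  1.08  2.01  0.28  0.74  0.84]
t 17.0 pos [549.8 248.4 175.9] F [0.6 2.1 1.1] w 60.1
to go tool cm [-48.07   0.83  -1.82] turn [ 0.4497 -0.0016  0.0451]
0 [-3.43  0.06 -0.13] [ 0.032 -0.     0.003]
1 [-3.43  0.07 -0.13] [ 0.032 -0.     0.003]
2 [-3.43  0.07 -0.13] [ 0.032 -0.     0.003]
3 [-3.43  0.08 -0.14] [ 0.032 -0.     0.003]
4 [-3.43  0.09 -0.14] [ 0.032 -0.     0.003]
5 [-3.43  0.09 -0.14] [ 0.032 -0.     0.003]
6 [-3.43  0.1  -0.14] [ 0.032 -0.     0.003]
7 [-3.43  0.11 -0.15] [ 0.032 -0.     0.003]
8 [-3.43  0.11 -0.15] [ 0.032 -0.     0.003]
9 [-3.43  0.12 -0.15] [ 0.032 -0.     0.003]
10 [-3.43  0.12 -0.16] [ 0.032 -0.     0.003]
11 [-3.43  0.13 -0.16] [ 0.032 -0.     0.003]
12 [-3.43  0.14 -0.16] [ 0.032 -0.     0.003]
13 [-3.43  0.14 -0.17] [ 0.032 -0.     0.003]
```

drive_tool(moves=[[5.5,[-3,0,-0.6],[0.04,0,0.003]],[5.5,[-3.5,0.1,-0.5],[0.04,0,0.003]],[5.5,[-3.5,0.1,-0.3],[0.04,0,0.003]],[5.5,[-3.5,0.1,-0.2],[0.04,0,0.003]],[5.5,[-3.5,0.1,-0.2],[0.04,0,0.003]]])

```text
t: 17.5
position: [553.5, 78.5, 199.1]
orientation: [0.081, 0.688, 0.715, 0.092]
wrist_force: [-0.3, 0.1, -1.2]
gripper_width: 60.5
```

```bash
python3 g4.py 200 8 0
```

```text
[-1.53 -0.04  1.3   1.94  0.09  0.97  1.33]
t 17.5 pos [553.5  78.5 199.1] F [-0.3  0.1 -1.2] w 60.5
to go tool cm [-31.06   0.57  -0.28] turn [ 0.2449 -0.015   0.0375]
0 [-3.88  0.07 -0.03] [ 0.031 -0.002  0.005]
1 [-3.88  0.09 -0.03] [ 0.031 -0.002  0.005]
2 [-3.88  0.11 -0.03] [ 0.031 -0.002  0.005]
3 [-3.88  0.12 -0.02] [ 0.031 -0.002  0.005]
4 [-3.88  0.14 -0.02] [ 0.031 -0.002  0.005]
5 [-3.88  0.16 -0.02] [ 0.031 -0.002  0.005]
6 [-3.88  0.18 -0.01] [ 0.031 -0.002  0.005]
7 [-3.88  0.19 -0.01] [ 0.031 -0.002  0.005]
```

drive_tool(moves=[[5.5,[-2,0.1,0],[0.02,0,0.004]]])

```text
t: 17.6
position: [555.7, 55.8, 199.9]
orientation: [0.073, 0.692, 0.713, 0.086]
wrist_force: [0.5, 0.5, -0.9]
gripper_width: 60.1
```

```bash
python3 g4.py 200 1 0
```

```text
[-1.47  0.01  1.31  1.93  0.    0.99  1.44]
t 17.6 pos [555.7  55.8 199.9] F [ 0.5  0.5 -0.9] w 60.1
to go tool cm [-28.78   0.62  -0.28] turn [ 0.2247 -0.0177  0.0309]
0 [-28.78   0.62  -0.28] [ 0.225 -0.018  0.031]
```

drive_tool(moves=[[5.5,[-2.5,0.1,0],[0.02,-0.001,0.004]],[5.5,[-2.5,0.1,0],[0.02,-0.001,0.004]]])

```text
t: 17.8
position: [559.4, 4.5, 199.9]
orientation: [0.058, 0.696, 0.712, 0.072]
wrist_force: [0.2, 0.6, 0.1]
gripper_width: 60.0
```

```bash
python3 g4.py 200 1 0
```

```text
[-1.28  0.13  1.3   1.89 -0.18  1.04  1.68]
t 17.8 pos [559.4   4.5 199.9] F [0.2 0.6 0.1] w 60.0
to go tool cm [-23.64   0.59  -0.31] turn [ 0.1841 -0.0191  0.0233]
0 [-23.64   0.59  -0.31] [ 0.184 -0.019  0.023]
```

drive_tool(moves=[[5.5,[-3.5,0.1,0],[0.03,-0.003,0.004]],[5.5,[-3.5,0.1,0],[0.03,-0.003,0.004]],[5.5,[-3.5,0.1,0],[0.03,-0.003,0.004]]])

```text
t: 18.1
position: [564.8, -101.7, 197.8]
orientation: [0.028, 0.701, 0.712, 0.036]
wrist_force: [0.2, 1.1, 0.7]
gripper_width: 60.1
```

```bash
python3 g4.py 190 4 0
```

```text
[-0.87  0.33  1.18  1.77 -0.37  1.18  2.  ]
t 18.1 pos [ 564.8 -101.7  197.8] F [0.2 1.1 0.7] w 60.1
to go tool cm [-13.01   0.3    0.66] turn [ 0.0905 -0.0123  0.0154]
0 [-3.25  0.08  0.16] [ 0.023 -0.003  0.004]
1 [-3.25  0.09  0.17] [ 0.023 -0.003  0.004]
2 [-3.25  0.11  0.18] [ 0.023 -0.003  0.004]
3 [-3.25  0.13  0.19] [ 0.023 -0.003  0.004]
```

drive_tool(moves=[[5.5,[-3.3,0.1,0],[0.025,-0.003,0.004]],[5.5,[-3.3,0.1,0],[0.025,-0.003,0.004]],[5.5,[-2.5,0.1,0],[0.025,-0.003,0.004]],[5.5,[-1,0,0],[0.01,-0.003,0.003]],[5.5,[0,0,0],[0,0,0]]])

```text
t: 18.6
position: [567.2, -213.6, 195.3]
orientation: [0.0, 0.71, 0.704, -0.002]
wrist_force: [-0.9, -0.6, -1.0]
gripper_width: 60.2
```

```bash
python3 look.py p 5; python3 g4.py 140 1 0;python3 - <<'E'
import cv2,numpy as np
cv2.imwrite("pics/p3.png",np.hstack([cv2.resize(cv2.imread(f"pics/{n}_p.png")[y:y+110,x:x+110],None,fx=3.6,fy=3.6,interpolation=cv2.INTER_CUBIC) for n,x,y in(("scene",120,90),("top",290,160))]))
E
```

```text
[ 567.50044458 -211.53872695  195.30259384] 18.7 60.277733893204896 [-0.029 -0.014 -0.005  0.008 -0.002  0.001 -0.003]
[-0.53  0.5   1.1   1.61 -0.46  1.32  2.2 ]
t 18.7 pos [ 567.5 -211.5  195.3] F [-0.1 -0.  -1.7] w 60.3
to go tool cm [-2.    0.32  5.53] turn [-0.001   0.0018 -0.0057]
0 [-2.    0.32  5.53] [-0.001  0.002 -0.006]
```

View pics/p3.png

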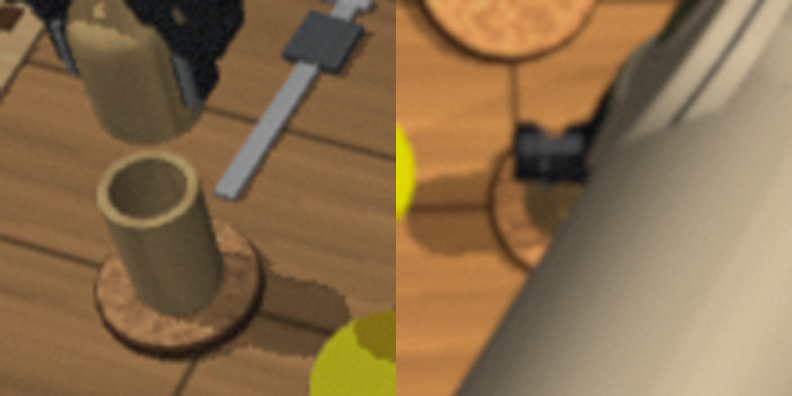

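drive_tool(moves=[[5.5,[-1,0.2,0.5],[-0.001,0.002,-0.006]],[5.5,[-0.4,0.1,1],[0,0,0]],[5.5,[0,0,1],[0,0,0]],[5.5,[0,0,0.5],[0,0,0]],[5.5,[0,0,0],[0,0,0]]])

```text
t: 19.2
position: [571.7, -219.6, 162.8]
orientation: [-0.001, 0.705, 0.71, 0.002]
wrist_force: [0.1, 0.1, -1.1]
gripper_width: 60.2
```

```bash
python3 look.py q 5; python3 g4.py 126 1 0;python3 - <<'E'
from h import *
c=cv2.resize(cv2.imread("pics/scene_p.png")[110:210,120:220],None,fx=6,fy=6,interpolation=cv2.INTER_CUBIC)
d=cv2.resize(cv2.imread("pics/scene_q.png")[100:200,150-30:220-30],None,fx=6,fy=6,interpolation=cv2.INTER_CUBIC)
for r in(30,23):
    P=[(proj("scene",(570.5+r*np.cos(t),-231.7+r*np.sin(t),110))-[120,110]+.5)*6 for t in np.linspace(0,6.283,60)]
    cv2.polylines(c,[np.int32(P)],True,(255,0,0),1)
cv2.imwrite("pics/q3.png",np.hstack([c[:,:370],d]))
E
```

```text
[ 572.02976838 -219.89345623  163.62267545] 19.3 60.261306645158264 [ 0.004 -0.006  0.008 -0.013  0.002  0.001  0.   ]
[-0.48  0.54  1.06  1.63 -0.49  1.27  2.25]
t 19.3 pos [ 572.  -219.9  163.6] F [ 0.2 -0.2 -1. ] w 60.3
to go tool cm [-1.19 -0.17  3.76] turn [ 0.002  -0.0033  0.0072]
0 [-1.19 -0.17  3.76] [ 0.002 -0.003  0.007]
```

View pics/q3.png

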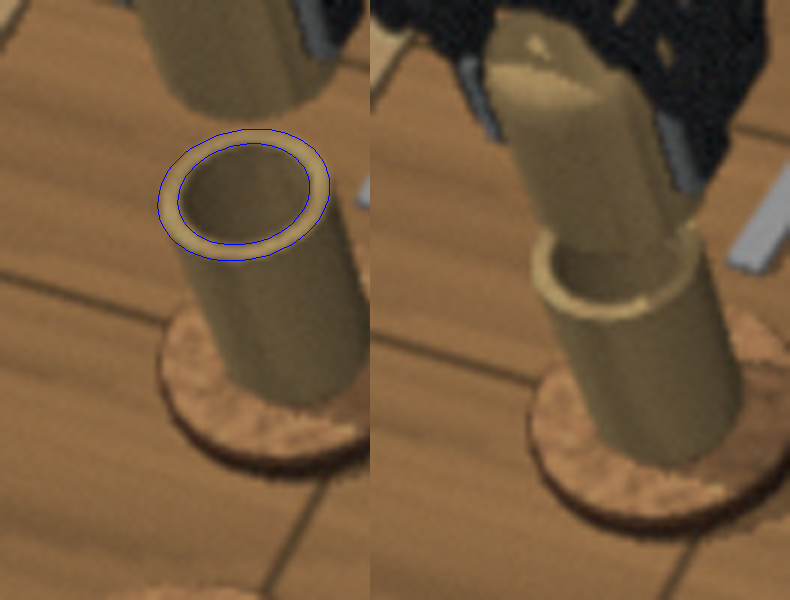

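drive_tool(moves=[[5.5,[-0.8,-0.1,0.5],[0.002,-0.003,0.007]],[5.5,[-0.2,0,0.8],[0,0,0]],[5.5,[0,0,0.5],[0,0,0]],[5.5,[0,0,0],[0,0,0]],[5.5,[0,0,0],[0,0,0]]])

```text
t: 19.8
position: [571.2, -231.0, 144.5]
orientation: [0.0, 0.707, 0.707, 0.0]
wrist_force: [-0.8, -0.6, -0.8]
gripper_width: 60.1
```

```bash
python3 g4.py 126 1 0
```

```text
[-0.45  0.57  1.04  1.64 -0.51  1.24  2.27]
t 19.8 pos [ 571.2 -231.   144.5] F [-0.8 -0.6 -0.8] w 60.1
to go tool cm [-0.07 -0.07  1.85] turn [ 0.0007  0.0004 -0.0008]
0 [-0.07 -0.07  1.85] [ 0.001  0.    -0.001]
```

drive_tool(moves=[[5.5,[-0.06,-0.06,0.5],[0,0,0]],[5.5,[0,0,0.4],[0,0,0]],[5.5,[0,0,0],[0,0,0]]])

```text
t: 20.1
position: [570.7, -231.6, 135.0]
orientation: [0.0, 0.707, 0.707, 0.0]
wrist_force: [0.4, 0.1, -1.1]
gripper_width: 59.9
```

```bash
cat > ov.py <<'E'
from h import *
import sys
tag,dz=sys.argv[1],float(sys.argv[2])
im=arm.get_image("scene")[:,:,::-1]; cv2.imwrite(f"pics/ov_{tag}0.png",im)
p=arm.state()["position"]
c=cv2.resize(im[100:200,120:220],None,fx=6,fy=6,interpolation=cv2.INTER_CUBIC); d=c.copy()
def circ(x,y,z,r,col):
    P=[(proj("scene",(x+r*np.cos(t),y+r*np.sin(t),z))-[120,100]+.5)*6 for t in np.linspace(0,6.283,60)]
    cv2.polylines(c,[np.int32(P)],True,col,1)
circ(570.5,-231.7,110,30,(255,0,0)); z=p[2]-dz
circ(p[0],p[1],z,30,(0,255,0)); circ(p[0],p[1],z+56,30,(0,255,0)); circ(p[0],p[1],z+70,22,(0,255,0))
cv2.imwrite(f"pics/ov_{tag}.png",np.hstack([c[:,:390],d[:,:390]]))
E
python3 ov.py a 13.8;python3 g4.py 126 1 0
```

```text
[-0.44  0.58  1.03  1.65 -0.52  1.22  2.27]
t 20.15 pos [ 570.8 -231.7  135.2] F [-0.4 -0.9 -0.9] w 60.1
to go tool cm [-0.   -0.03  0.92] turn [ 0.0013  0.0004 -0.0006]
0 [-0.   -0.03  0.92] [ 0.001  0.    -0.001]
```

View pics/ov_a.png

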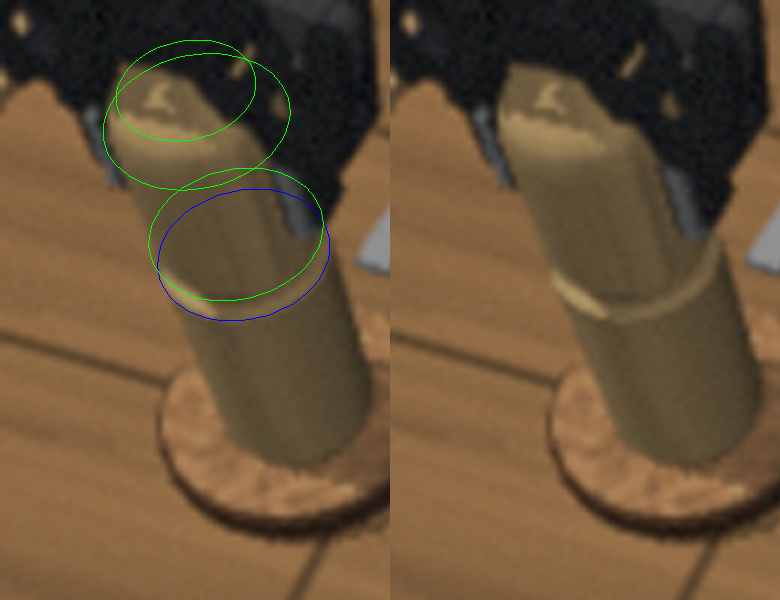

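drive_tool(moves=[[5.5,[0,-0.03,0.4],[0.001,0,0]],[5.5,[0,0,0.2],[0,0,0]],[5.5,[0,0,0],[0,0,0]]])

```text
t: 20.45
position: [570.6, -231.6, 128.9]
orientation: [0.0, 0.707, 0.707, 0.0]
wrist_force: [-0.3, 0.0, -0.7]
gripper_width: 60.1
```

drive_tool(moves=[[5.5,[0,0,0.1],[0,0,0]],[5.5,[0,0,0],[0,0,0]]])

```text
t: 20.65
position: [570.7, -231.6, 127.9]
orientation: [0.0, 0.707, 0.707, 0.0]
wrist_force: [-1.1, 0.5, -0.6]
gripper_width: 60.0
```

```bash
python3 ov.py b 13.8;python3 g4.py 124 1 0
```

```text
[-0.44  0.58  1.03  1.65 -0.53  1.21  2.28]
t 20.7 pos [ 570.7 -231.6  128. ] F [ 0.  -0.3 -0.9] w 60.3
to go tool cm [-0.01 -0.02  0.4 ] turn [ 0.0006  0.0005 -0.0003]
0 [-0.01 -0.02  0.4 ] [ 0.001  0.001 -0.   ]
```

View pics/ov_b.png

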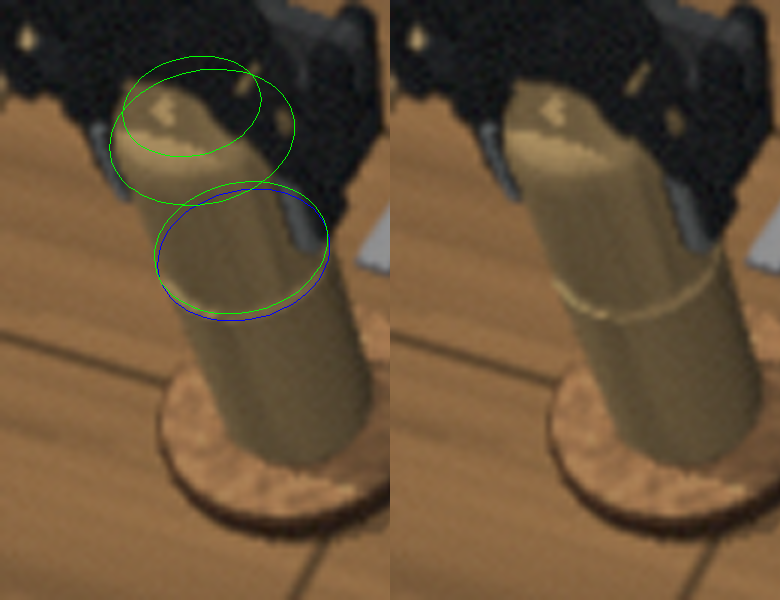

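drive_tool(moves=[[5.5,[0,-0.01,0.1],[0,0,0]]])

```text
t: 20.8
position: [570.7, -231.7, 127.1]
orientation: [0.001, 0.707, 0.707, 0.0]
wrist_force: [-0.3, -0.5, -1.1]
gripper_width: 60.0
```

drive_tool(moves=[[5.5,[0,0,0.1],[0,0,0]]])

```text
t: 20.9
position: [570.7, -231.7, 126.1]
orientation: [0.001, 0.707, 0.707, 0.0]
wrist_force: [0.3, -0.7, -1.0]
gripper_width: 60.2
```

drive_tool(moves=[[5.5,[0,0,0.08],[0,0,0]]])

```text
t: 21.0
position: [570.8, -231.7, 125.3]
orientation: [0.001, 0.707, 0.707, 0.0]
wrist_force: [-0.5, 0.7, -1.2]
gripper_width: 60.3
```

drive_tool(moves=[[5.5,[0,0,0.06],[0,0,0]]])

```text
t: 21.1
position: [570.8, -231.7, 124.6]
orientation: [0.001, 0.707, 0.707, 0.0]
wrist_force: [0.2, 0.3, -1.2]
gripper_width: 60.1
```

drive_tool(moves=[[5.5,[0,0,0.06],[0,0,0]]])

```text
t: 21.2
position: [570.7, -231.7, 123.9]
orientation: [0.001, 0.707, 0.707, 0.0]
wrist_force: [0.7, 0.2, 0.1]
gripper_width: 60.1
```

drive_tool(moves=[[5.5,[0,0,0.05],[0,0,0]]])

```text
t: 21.3
position: [570.8, -231.7, 123.5]
orientation: [0.001, 0.707, 0.707, 0.0]
wrist_force: [-0.6, 1.1, 4.5]
gripper_width: 60.1
```

drive_tool(moves=[[5.5,[0,0,0],[0,0,0]],[6.1,[0,0,0],[0,0,0]],[6.6,[0,0,0],[0,0,0]],[8.0,[0,0,0],[0,0,0]],[8.5,[0,0,0],[0,0,0]]])

```text
t: 21.8
position: [570.9, -231.8, 123.6]
orientation: [0.001, 0.707, 0.707, 0.0]
wrist_force: [-0.7, -0.2, 0.6]
gripper_width: 85.0
```

```bash
python3 ov.py c 13.8;python3 g4.py 123.5 1 0
```

```text
[-0.44  0.59  1.02  1.66 -0.53  1.2   2.28]
t 21.85 pos [ 570.9 -231.8  123.7] F [ 0.5 -0.6  0.3] w 84.9
to go tool cm [ 0.01 -0.04  0.02] turn [ 0.0016  0.0008 -0.0003]
0 [ 0.01 -0.04  0.02] [ 0.002  0.001 -0.   ]
```

View pics/ov_c.png

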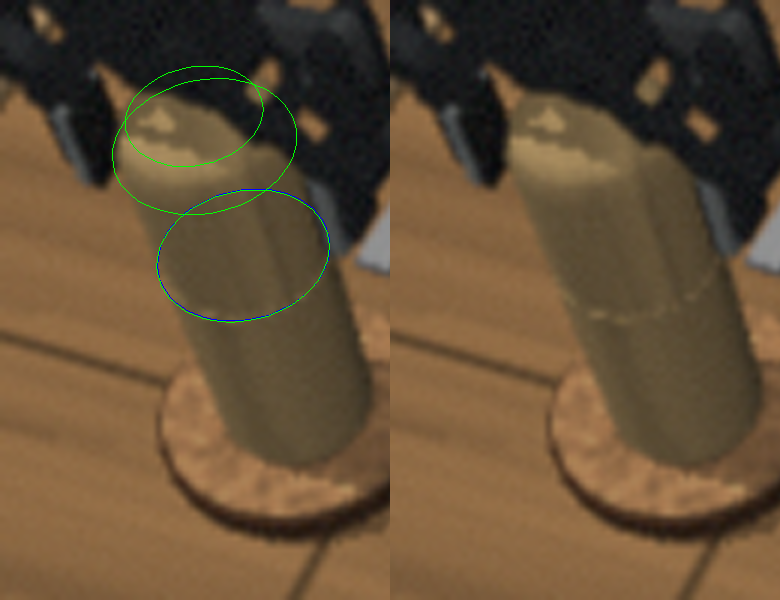

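drive_tool(moves=[[8.5,[0,0,0],[0,0,0.14]],[8.5,[0,0,0],[0,0,0.14]],[8.5,[0,0,0],[0,0,0.14]],[8.5,[0,0,0],[0,0,0.14]],[8.5,[0,0,0],[0,0,0.14]]])

```text
t: 22.35
position: [571.2, -231.8, 124.2]
orientation: [0.001, 0.912, 0.411, 0.001]
wrist_force: [-0.2, 0.2, -0.2]
gripper_width: 84.9
```

```bash
python3 g4.py 123.5 1 -1.5708
```

```text
[-0.51  0.68  1.18  1.66 -0.66  1.25  1.65]
t 22.35 pos [ 571.2 -231.8  124.2] F [-0.2  0.2 -0.2] w 84.9
to go tool cm [-0.04 -0.06  0.07] turn [ 0.0012 -0.0031  0.8465]
0 [-0.04 -0.06  0.07] [ 0.001 -0.003  0.847]
```

drive_tool(moves=[[8.5,[0,0,0],[0,0,0.14]],[8.5,[0,0,0],[0,0,0.14]],[8.5,[0,0,0],[0,0,0.14]]])

```text
t: 22.65
position: [571.5, -231.6, 124.3]
orientation: [0.0, 0.979, 0.203, 0.002]
wrist_force: [-0.6, 0.5, -0.1]
gripper_width: 85.0
```

```bash
python3 g4.py 123.5 1 -1.5708
```

```text
[-0.54  0.75  1.25  1.66 -0.74  1.29  1.26]
t 22.65 pos [ 571.5 -231.6  124.3] F [-0.6  0.5 -0.1] w 85.0
to go tool cm [-0.09 -0.03  0.08] turn [ 0.0007 -0.0034  0.4092]
0 [-0.09 -0.03  0.08] [ 0.001 -0.003  0.409]
```

drive_tool(moves=[[8.5,[-0.05,0,0],[0,-0.003,0.13]],[8.5,[0,0,0],[0,0,0.08]]])

```text
t: 22.85
position: [571.2, -231.6, 124.1]
orientation: [0.001, 0.996, 0.094, 0.0]
wrist_force: [0.5, 0.8, 0.2]
gripper_width: 85.2
```

```bash
python3 g4.py 123.5 1 -1.5708
```

```text
[-0.55  0.77  1.28  1.66 -0.76  1.3   1.06]
t 22.85 pos [ 571.2 -231.6  124.1] F [0.5 0.8 0.2] w 85.2
to go tool cm [-0.07  0.    0.06] turn [ 1.400e-03 -1.000e-04  1.884e-01]
0 [-0.07  0.    0.06] [ 0.001 -0.     0.188]
```

drive_tool(moves=[[8.0,[-0.06,0,0],[0.001,0,0]],[7.0,[0,0,0],[0,0,0]],[6.6,[0,0,0],[0,0,0]]], newtons=20)

```text
t: 23.15
position: [570.6, -231.6, 124.0]
orientation: [0.0, 0.995, 0.096, -0.0]
wrist_force: [-0.1, 0.1, 0.3]
gripper_width: 65.8
```

```bash
python3 g4.py 123.5 1 -1.5708
```

```text
[-0.55  0.77  1.28  1.66 -0.76  1.3   1.06]
t 23.15 pos [ 570.6 -231.6  124. ] F [-0.1  0.1  0.3] w 65.8
to go tool cm [-0.01  0.01  0.05] turn [0.0007 0.0004 0.1918]
0 [-0.01  0.01  0.05] [0.001 0.    0.192]
```

drive_tool(moves=[[6.3,[0,0,0],[0,0,0]],[6.1,[0,0,0],[0,0,0]],[6.0,[0,0,0],[0,0,0]],[5.9,[0,0,0],[0,0,0]],[5.8,[0,0,0],[0,0,0]]])

```text
t: 23.65
position: [570.6, -231.7, 124.3]
orientation: [0.0, 0.995, 0.097, 0.0]
wrist_force: [-0.2, -0.3, 0.5]
gripper_width: 60.1
```

```bash
python3 g4.py 123.5 1 -1.5708; python3 ov.py d 13.8
```

```text
[-0.55  0.77  1.28  1.66 -0.76  1.3   1.06]
t 23.65 pos [ 570.6 -231.7  124.3] F [-0.2 -0.3  0.5] w 60.1
to go tool cm [-0.02 -0.    0.08] turn [ 0.0002 -0.0004  0.195 ]
0 [-0.02 -0.    0.08] [ 0.    -0.     0.195]
```

View pics/ov_d.png

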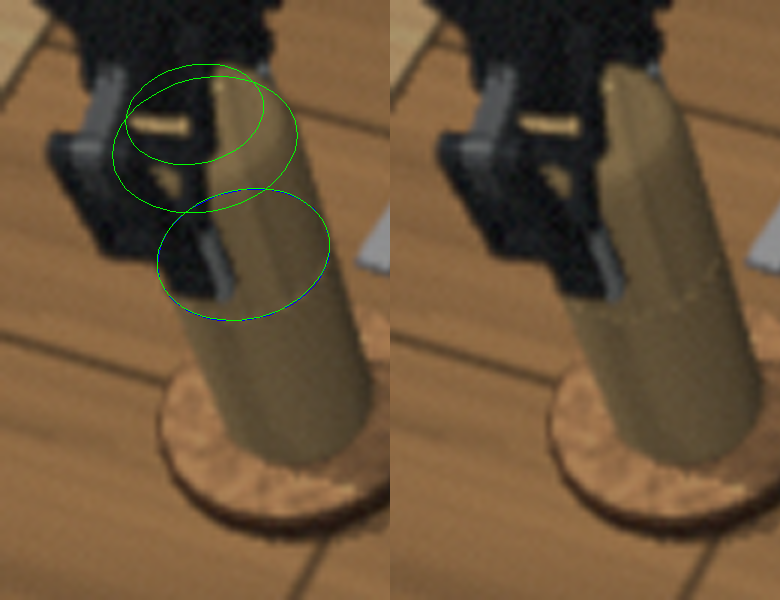

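drive_tool(moves=[[6.1,[0,0,0],[0,0,0]],[6.5,[0,0,0],[0,0,0]],[8.0,[0,0,0],[0,0,0]],[8.5,[0,0,0],[0,0,0]],[8.5,[0,0,-0.5],[0,0,0]]])

```text
t: 24.2
position: [570.4, -231.3, 128.7]
orientation: [-0.0, 0.995, 0.097, -0.0]
wrist_force: [0.4, 1.1, 0.3]
gripper_width: 84.8
```

drive_tool(moves=[[8.5,[0,0,-1.5],[0,0,0]],[8.5,[0,0,-2],[0,0,0]],[8.5,[0,0,-2],[0,0,0]],[8.5,[0,0,-1],[0,0,0]],[8.5,[0,0,0],[0,0,0]]])

```text
t: 24.7
position: [570.5, -232.5, 200.8]
orientation: [0.001, 0.995, 0.097, 0.001]
wrist_force: [0.9, -1.1, 0.4]
gripper_width: 85.2
```

```bash
python3 g4.py 200 1 -1.3758; python3 ov.py e 0
```

```text
[-0.56  0.66  1.3   1.58 -0.64  1.4   0.99]
t 24.7 pos [ 570.5 -232.5  200.8] F [ 0.9 -1.1  0.4] w 85.2
to go tool cm [ 0.01 -0.08  0.08] turn [ 0.0019 -0.001  -0.0009]
0 [ 0.01 -0.08  0.08] [ 0.002 -0.001 -0.001]
```

View pics/ov_e.png

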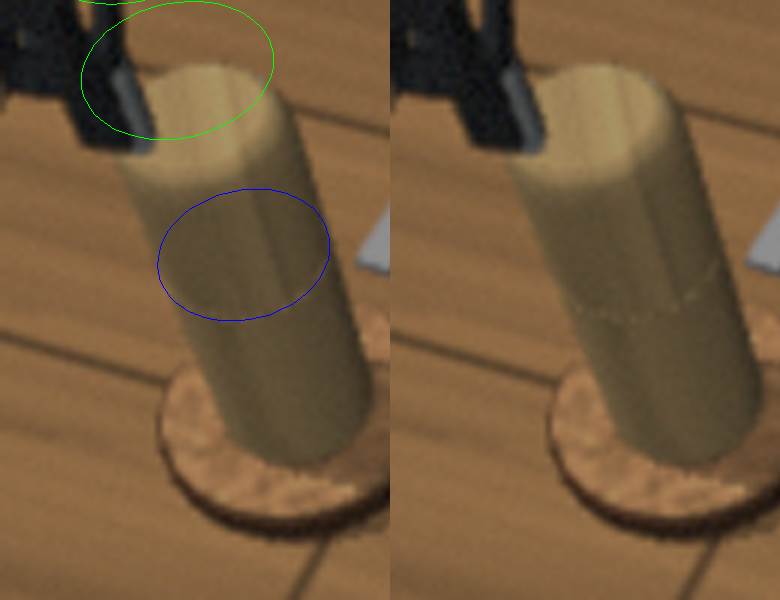

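drive_tool(moves=[[4,[0,-0.06,0],[0.002,-0.001,0]],[0,[0,0,0],[0,0,0]],[0,[0,0,0],[0,0,0]],[0,[0,0,0],[0,0,0]],[0,[0,0,0],[0,0,0]]])

```text
t: 25.25
position: [569.3, -230.9, 197.2]
orientation: [-0.001, 0.995, 0.097, -0.002]
wrist_force: [-0.0, -0.2, -0.3]
gripper_width: 11.8
```

drive_tool(moves=[[0,[0,0,0.5],[0,0,0]],[0,[0,0,0.3],[0,0,0]],[0,[0,0,0],[0,0,0]]])

```text
t: 25.55
position: [569.1, -230.7, 188.0]
orientation: [-0.001, 0.995, 0.097, -0.003]
wrist_force: [-0.2, 0.5, -0.3]
gripper_width: -0.1
```

```bash
python3 g4.py 180 1 -1.3758; python3 ov.py f 0
```

```text
[-0.56  0.67  1.29  1.59 -0.65  1.39  0.99]
t 25.55 pos [ 569.1 -230.7  188. ] F [-0.2  0.5 -0.3] w -0.1
to go tool cm [0.12 0.12 0.8 ] turn [-0.0027  0.0048 -0.0009]
0 [0.12 0.12 0.8 ] [-0.003  0.005 -0.001]
```

View pics/ov_f.png

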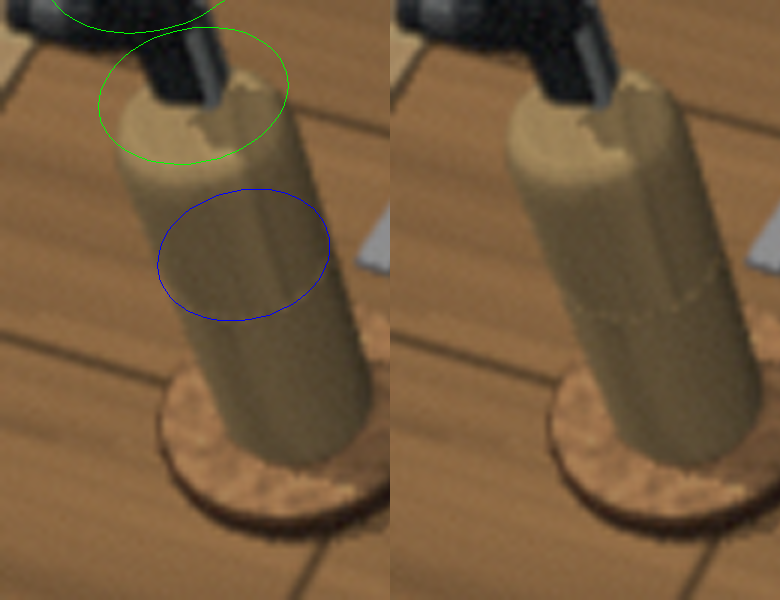

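Align to centre, then go down in small steps to contact.

drive_tool(moves=[[0,[0.1,0.1,0.2],[-0.003,0.005,-0.001]],[0,[0,0,0.2],[0,0,0]],[0,[0,0,0],[0,0,0]]])

```text
t: 25.9
position: [570.4, -231.7, 183.9]
orientation: [0.0, 0.995, 0.097, 0.0]
wrist_force: [0.1, 0.5, -0.4]
gripper_width: 0.4
```

drive_tool(moves=[[0,[0,0,0.1],[0,0,0]],[0,[0,0,0.05],[0,0,0]]])

```text
t: 26.1
position: [570.5, -231.7, 182.4]
orientation: [0.0, 0.995, 0.097, 0.001]
wrist_force: [-0.2, -0.4, 0.7]
gripper_width: 0.3
```

```bash
python3 g4.py 180 1 -1.3758
```

```text
[-0.56  0.67  1.28  1.6  -0.66  1.37  1.  ]
t 26.1 pos [ 570.5 -231.7  182.4] F [-0.2 -0.4  0.7] w 0.3
to go tool cm [ 0.   -0.    0.24] turn [ 0.0009 -0.0011  0.0001]
0 [ 0.   -0.    0.24] [ 0.001 -0.001  0.   ]
```

drive_tool(moves=[[0,[0,0,0.08],[0,0,0]]])

```text
t: 26.2
position: [570.5, -231.8, 181.7]
orientation: [0.0, 0.995, 0.097, 0.001]
wrist_force: [0.8, 0.5, 1.0]
gripper_width: -0.4
```

drive_tool(moves=[[0,[0,0,0.06],[0,0,0]]])

```text
t: 26.3
position: [570.5, -231.7, 181.0]
orientation: [0.0, 0.995, 0.097, 0.001]
wrist_force: [0.7, -0.4, -0.1]
gripper_width: -0.2
```

drive_tool(moves=[[0,[0,0,0.05],[0,0,0]]])

```text
t: 26.4
position: [570.5, -231.8, 180.5]
orientation: [0.0, 0.995, 0.097, 0.001]
wrist_force: [0.3, -0.2, -0.1]
gripper_width: -0.1
```

drive_tool(moves=[[0,[0,0,0.04],[0,0,0]]])

```text
t: 26.5
position: [570.6, -231.8, 180.2]
orientation: [0.0, 0.995, 0.097, 0.001]
wrist_force: [-0.8, 1.0, 4.0]
gripper_width: -0.0
```

drive_tool(moves=[[0,[0,0,0.08],[0,0,0]]])

```text
t: 26.6
position: [570.9, -232.1, 180.2]
orientation: [0.001, 0.995, 0.097, 0.001]
wrist_force: [-1.0, 0.8, 9.8]
gripper_width: 0.1
```

drive_tool(moves=[[0,[0,0,0.09],[0,0,0]]])

```text
t: 26.7
position: [571.3, -232.4, 180.3]
orientation: [0.001, 0.995, 0.097, 0.002]
wrist_force: [-1.4, 1.4, 9.0]
gripper_width: -0.1
```

drive_tool(moves=[[0,[-0.07,-0.07,0.06],[0,0,0]]])

```text
t: 26.8
position: [570.8, -232.1, 180.3]
orientation: [0.001, 0.995, 0.097, 0.002]
wrist_force: [-0.1, -0.2, 2.3]
gripper_width: 0.0
```

```bash
python3 g4.py 180 1 -1.3758; python3 ov.py g 0
```

```text
[-0.56  0.67  1.28  1.61 -0.66  1.36  1.  ]
t 26.8 pos [ 570.8 -232.1  180.3] F [-0.1 -0.2  2.3] w 0.0
to go tool cm [-0.02 -0.04  0.03] turn [ 0.0028 -0.0043  0.0002]
0 [-0.02 -0.04  0.03] [ 0.003 -0.004  0.   ]
```

View pics/ov_g.png

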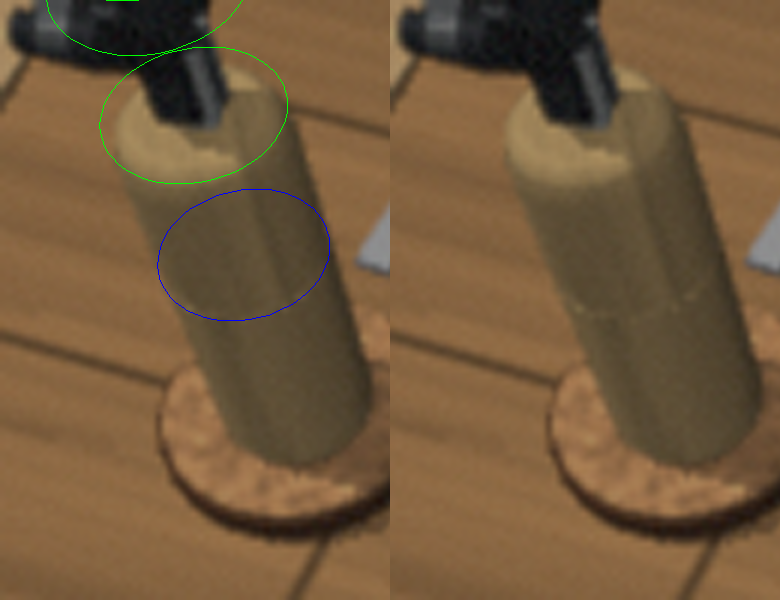

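drive_tool(moves=[[0,[-0.05,-0.06,0.11],[0.002,-0.003,0]]])

```text
t: 26.95
position: [570.6, -231.8, 180.1]
orientation: [0.001, 0.995, 0.097, 0.002]
wrist_force: [-0.7, 0.5, 11.0]
gripper_width: -0.1
```

drive_tool(moves=[[0,[-0.03,-0.04,0.14],[0.001,-0.001,0]]])

```text
t: 27.05
position: [570.8, -232.0, 180.1]
orientation: [0.001, 0.995, 0.098, 0.002]
wrist_force: [-1.9, 0.9, 14.2]
gripper_width: -0.2
```

drive_tool(moves=[[0,[-0.05,-0.06,0.14],[0.001,-0.002,0]],[0,[-0.05,-0.06,0.14],[0.001,-0.002,0]]])

```text
t: 27.25
position: [570.8, -232.0, 180.2]
orientation: [0.001, 0.995, 0.098, 0.002]
wrist_force: [-2.0, 1.0, 12.6]
gripper_width: -0.2
```

drive_tool(moves=[[0,[-0.05,-0.06,0.14],[0.001,-0.002,0]],[0,[-0.05,-0.06,0.14],[0.001,-0.002,0]]])

```text
t: 27.45
position: [570.8, -232.0, 180.2]
orientation: [0.001, 0.995, 0.098, 0.001]
wrist_force: [-1.1, 0.8, 12.1]
gripper_width: -0.1
```

Stable at about 12.5 N with no drift; raise a little and hold for over a second.

drive_tool(moves=[[0,[-0.06,-0.07,0.17],[0.001,-0.002,0]],[0,[-0.06,-0.07,0.17],[0.001,-0.002,0]]])

```text
t: 27.65
position: [570.9, -232.0, 180.1]
orientation: [0.001, 0.995, 0.098, 0.002]
wrist_force: [-1.9, 2.3, 14.0]
gripper_width: -0.0
```

drive_tool(moves=[[0,[-0.06,-0.07,0.17],[0.001,-0.002,0]],[0,[-0.06,-0.07,0.17],[0.001,-0.002,0]],[0,[-0.06,-0.07,0.17],[0.001,-0.002,0]]])

```text
t: 27.95
position: [570.9, -232.1, 180.1]
orientation: [0.002, 0.995, 0.098, 0.002]
wrist_force: [-1.7, 1.5, 14.4]
gripper_width: -0.3
```

drive_tool(moves=[[0,[-0.06,-0.07,0.17],[0.001,-0.002,0]],[0,[-0.06,-0.07,0.17],[0.001,-0.002,0]],[0,[-0.06,-0.07,0.17],[0.001,-0.002,0]]])

```text
t: 28.25
position: [570.9, -232.1, 180.2]
orientation: [0.002, 0.995, 0.098, 0.002]
wrist_force: [-2.2, 0.9, 14.1]
gripper_width: 0.1
```

drive_tool(moves=[[0,[-0.06,-0.07,0.17],[0.001,-0.002,0]],[0,[-0.06,-0.07,0.17],[0.001,-0.002,0]],[0,[-0.06,-0.07,0.17],[0.001,-0.002,0]]])

```text
t: 28.55
position: [570.9, -232.1, 180.1]
orientation: [0.002, 0.995, 0.098, 0.003]
wrist_force: [-0.7, 0.6, 13.9]
gripper_width: 0.1
```

drive_tool(moves=[[0,[-0.06,-0.07,0.17],[0.001,-0.002,0]],[0,[-0.06,-0.07,0.17],[0.001,-0.002,0]],[0,[-0.06,-0.07,0.17],[0.001,-0.002,0]]])

```text
t: 28.85
position: [571.0, -232.1, 180.1]
orientation: [0.003, 0.995, 0.098, 0.003]
wrist_force: [-2.3, 0.3, 15.5]
gripper_width: -0.3
```

drive_tool(moves=[[0,[-0.02,-0.03,0.05],[0,0,0]],[0,[0,0,-0.1],[0,0,0]],[0,[0,0,-0.5],[0,0,0]],[0,[0,0,-1.5],[0,0,0]],[0,[0,0,-2.5],[0,0,0]]])

```text
t: 29.35
position: [569.3, -230.8, 225.4]
orientation: [0.002, 0.995, 0.098, 0.001]
wrist_force: [-1.0, 0.1, 1.0]
gripper_width: -0.0
```

drive_tool(moves=[[0,[0,0,-3],[0,0,0]],[0,[0,-3,-2],[0,0,0]],[0,[0,-4,0],[0,0,0]],[0,[0,-4,0],[0,0,0]],[0,[0,-2,0],[0,0,0]]])

```text
t: 29.85
position: [543.3, -106.5, 284.1]
orientation: [0.005, 0.996, 0.092, 0.003]
wrist_force: [0.0, 1.4, 0.6]
gripper_width: -0.1
```

```bash
python3 g4.py 180 1 -1.3758; python3 ov.py h 0;python3 - <<'E'
from h import *
im=arm.get_image("top")[:,:,::-1]; cv2.imwrite("pics/fin_top.png",im)
E
```

```text
[-0.96  0.32  1.32  1.63 -0.31  1.43  0.57]
t 29.85 pos [ 543.3 -106.5  284.1] F [0.  1.4 0.6] w -0.1
to go tool cm [ 0.32 12.7  10.55] turn [ 0.0104 -0.0056 -0.0104]
0 [ 0.32 12.7  10.55] [ 0.01  -0.006 -0.01 ]
```

View pics/ov_h.png

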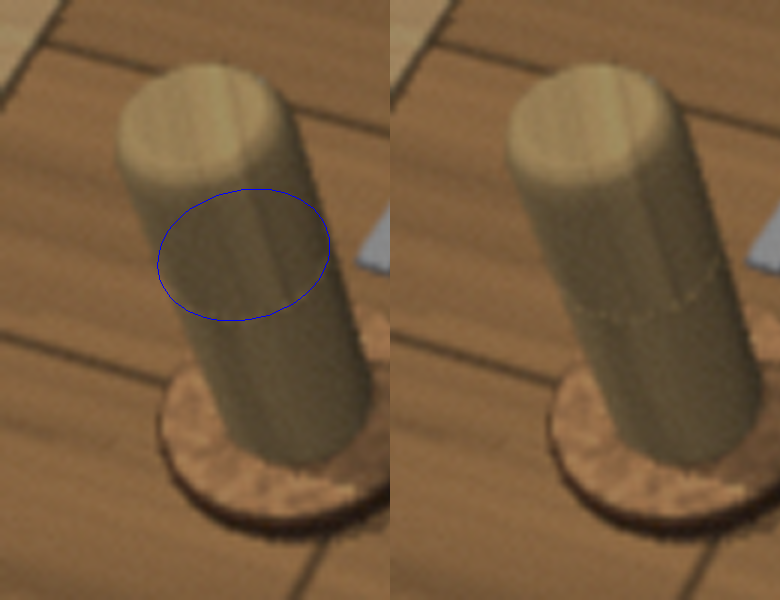

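View pics/fin_top.png

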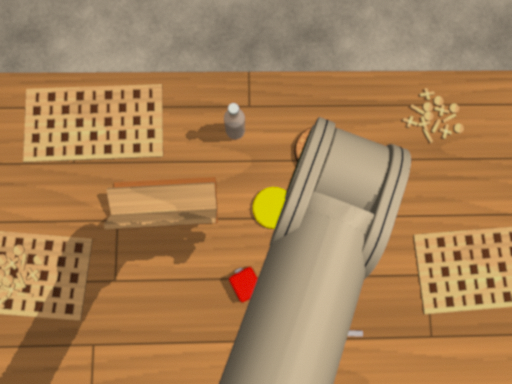

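View pics/ov_h0.png

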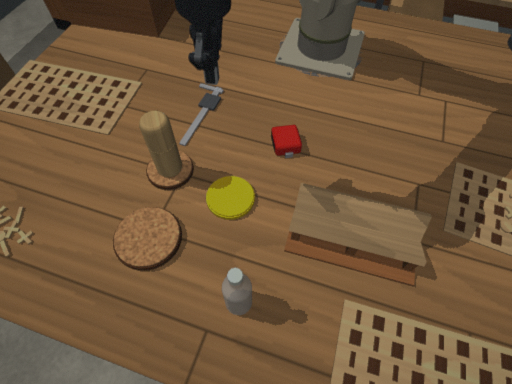

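```bash
python3 - <<'E'
from h import *
im=cv2.imread("pics/ov_h0.png"); g=cv2.GaussianBlur(im,(0,0),.8).astype(float)
# project axis and silhouette lines: sample perpendicular to the image axis
P=lambda z:proj("scene",(570.5,-231.7,z))
for z in(35,50,65,80,95,103,117,125,135,145,155):
    c=P(z); ax=P(z+5)-P(z-5); ax/=np.linalg.norm(ax); n=np.array([-ax[1],ax[0]])
    if n[0]<0:n=-n
    s=np.arange(-22,22.01,.1); q=(c+s[:,None]*n).astype(np.float32)
    v=np.stack([cv2.remap(g[:,:,k].astype(np.float32),q[:,0].reshape(-1,1),q[:,1].reshape(-1,1),cv2.INTER_LINEAR).ravel() for k in range(3)],1)
    d=np.abs(np.gradient(v,axis=0)).sum(1)
    L=(s>-18)&(s<-10);R=(s>10)&(s<18)
    wl=np.sum(s[L]*d[L]**2)/np.sum(d[L]**2); wr=np.sum(s[R]*d[R]**2)/np.sum(d[R]**2)
    print(z,round(wl,2),round(wr,2),"mid",round((wl+wr)/2,2),"w",round(wr-wl,2))
E
```

```text
35 -12.7 13.62 mid 0.46 w 26.32
50 -12.81 13.92 mid 0.56 w 26.73
65 -12.76 14.03 mid 0.64 w 26.79
80 -13.12 14.36 mid 0.62 w 27.48
95 -12.97 14.72 mid 0.88 w 27.69
103 -13.15 14.57 mid 0.71 w 27.72
117 -13.8 14.84 mid 0.52 w 28.65
125 -13.88 14.98 mid 0.55 w 28.86
135 -14.1 15.16 mid 0.53 w 29.26
145 -14.48 15.3 mid 0.41 w 29.77
155 -13.22 14.73 mid 0.76 w 27.95
```

```bash
python3 -c "
from rig import arm
s=arm.state();print(s['t'],s['qd'].round(3),s['wrist_force'].round(1));print(arm.close_job())"
```

```text
29.95 [ 0.07   0.037  0.027 -0.013 -0.032  0.001  0.074] [-0.5 -0.7 -0.1]
the job is handed in; nothing more can be done
None
```

The closed drum is standing on the smaller cork plate, and I handed the job in at about 30 s of the 67 s allowed. The hand was clear of everything.

**What I did**
- **Deep half:** I took it from the rack, stood it mouth-up on the smaller cork plate and let go. I then re-gripped it a quarter turn round to centre it in both directions.
- **Shallow half:** I set it mouth-down on the deep rim, let go, and re-centred it the same way, roughly a quarter turn round.
- **Pressing:** I pressed on the flat top with closed fingers. That gave 14–15.5 N for about 1.2 s, after about 0.6 s of ramp-up at 11–14 N. No wrist reading during the whole job passed about 20 N.

**Last checks**
- **Joint:** The last scene picture shows the drum upright with a thin, even joint line. The outline steps sideways by about 0.25 px (about 0.5 mm) at the joint. Alignment along the camera's line of sight was not measured; it rests on gripping both halves at the same hand position.
- **Position:** The drum is within about 2 mm of the plate's middle. The two cameras disagreed by 3–4 mm on absolute positions. I took their mean and confirmed it with the scene overlay.
- **Other things on the bench:** The bottle, tape measure and calliper look undisturbed. In the last top view the arm covered the drum and most of the calliper, so only the scene view confirms those.

**Oddities**
- The gripper read 58.4 mm on the 60 mm deep half during its re-grip. I could not explain it, but the rim overlay matched well afterwards.
- While I began pressing, the tool drifted about 0.7 mm sideways. I compensated, and the stack did not visibly move.

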